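Nip an inlaid panel in the bench press

TASK

Swing the folded orange crank handle of the green bench press fully upright and crank clockwise (seen from above) until the platen just bears on the inlaid panel, then give it about a quarter turn more and no further, so the panel is nipped firmly but not crushed. Then fold the handle back down flat onto its crank arm and leave the press clamped. Do not shift the panel or disturb the other things on the bench.

Things in the scene. Friction and masses are not known exactly. Their poses are not given: they have to be found in the camera images.
- press: green bench press, fixed to the table: base 240 x 270 mm and 20 mm thick, two steel columns 115 mm to either side of the spindle, cross beam 55 x 280 mm with its top 173 mm above the table; origin at the centre of its underside, below the crank axis, y along the beam. Stands elsewhere and turned otherwise each time
- crank_axis (a point): point on the vertical axis about which the crank of the press turns, level with the upper face of the crank arm, 202 mm above the table. Turned clockwise (seen from above) the crank drives the platen down by a coarse screw. It has steady dry friction, about 6 N at the handle, and stays where it is left; it feels heavier by about 4 N once the platen bears on the panel, then a little more with further turning
- handle_hinge (a point): centre of the hinge pin of the folding handle, at the outer end of the steel crank arm: 75 mm from the crank axis, 217 mm above the table. The arm is a bar 14 mm wide and 11 mm thick, upper face 15 mm below the pin. The pin is level and square to the arm; it moves in a level circle as the crank turns. The arm starts in a wide range of directions
- handle_grip (a point): point on the centre line of the orange grip, 48 mm from the hinge pin. The grip is a round sleeve 22 mm across, reaching from 16 to 74 mm from the pin, and spins freely on its own axis. Folded, it lies level above the crank arm with 4 mm of air below, pointing from the hinge to the crank axis; its sides are free and can be pinched from above. Upright, its top is 291 mm above the table
- handle (a joint): folding angle of the crank handle: 0 folded flat along the arm, 1.57 upright, stop at 1.66 (slightly beyond upright). A stiff hinge: it stays at any angle
- platen: dark steel pressing plate of the press, 130 x 150 x 14 mm with a red boss on top, origin at the centre of its underside; held to the screw by a stiff preloaded spring pack (about 80 N once it bears fully, 4 N more for each mm that the screw is driven on), so it stops moving when it bears on the panel while the screw can go on
- panel: loose dark inlaid panel 180 x 150 x 12 mm with pale petals, lying on the plywood packing under the platen, origin at the centre of its underside. The height of the packing is different each time
- glue_bottle: white glue bottle, 52 mm wide and 130 mm tall, bystander next to the press; origin at its foot
- ink_jar: amber jar, 56 mm wide and 75 mm tall, bystander next to the press; origin at its foot
- spare_panel: spare wooden panel 130 x 100 x 12 mm, bystander
- mallet: hammer, 240 mm long, bystander
- awl: awl with wooden handle, 170 mm long, bystander
- book: blue book 130 x 180 x 24 mm, bystander
- pin_box: open cardboard box 80 x 110 x 40 mm, bystander

How it is judged:
By the outcome, as a careful person would: the job done as asked, in the order asked, and still so for the second after the job is handed in, with the robot touching nothing.
It also fails if it takes over 72 s, if anything falls off the work surface, if the arm or the gripper's body presses on something with over 40 N, if the wrist force passes 120 N, or if a joint passes its speed limit or range.

ROBOT

A 7-joint arm with a two-finger parallel gripper is mounted at the origin on the work surface. World frame = base frame: x ahead of the robot, y to its left, z up, the work surface at z = 0. Lengths are in m, angles in rad, forces in N, time in s.
With the tool pointing down it reaches from about 0.4 to 0.85 m from the base axis. Payload 10.4 kg.
Tool frame: the origin (TCP) lies midway between the tips of the shut fingers; the grasp point (between the pads) lies 19 mm behind it; y points along the fingers, x is the direction in which the jaws open and shut, and the axes are right-handed (so a half turn about y gives the same grasp; the last joint's range is limited). The gripper opens to 87 mm and grips with 3 to 60 N. Pads are 19 mm wide; open, the fingers measure 117 mm over their backs; the gripper's body (75 mm by 190 mm) begins 51 mm behind the grasp point.
Start: joints at [1.211, 0.332, -0.065, 1.46, 0.022, 1.35, -0.088], TCP at [0.207, -0.59, 0.223] pointing down, gripper open.
Joint ranges: [-2.6, 2.6], [-0.5, 2.12], [-1.47, 1.34], [0.16, 2.42], [-1.27, 4.41], [0.06, 2.06], [-2.6, 2.6]. Speed limits (rad/s): [2.22, 2.22, 2.79, 2.79, 3.14, 3.14, 3.14].

INTERFACE

Orientations are given as a unit quaternion [x, y, z, w].
In Python, from bench import r gives the robot as it stands. The module is installed in compiled form; this text tells all that it offers.
- The arm moves only by the tool arm_command, never from a script. Its argument "deltas" is one flat list of numbers, 6 for each row, row after row: the shift along the tool's x, y, z in m, then the turn, a rotation vector about the tool's x, y, z in degrees. In form: [tx, ty, tz, ax, ay, az, tx, ty, tz, ax, ay, az, ...]. A call has 1 to 8 rows; each row is the pose to reach, as a shift and turn from the pose commanded when the call began, along the tool's axes at that moment; what a row does not reach only later rows make up. A row lasts 1/8 s, in which the tool goes at most 62.5 mm and 10.7 degrees, less where a joint would pass 70% of its speed; a pose out of reach is approached as far as the arm can. A call with a gripper value outside its range is refused whole. "hand" is the opening, from 0 (shut) to 1 (fully open), set as the call begins (left out, the last holds). The fingers move at their own pace and stop on an object; "grip_force" is the grip in N (left out, the last holds). Time passes only in rows, so rows that repeat a pose let the fingers close. It gives the time, the measured TCP pose, the force and the opening at its end, in the units of the state.
- r.read_state(): the state, without advancing time (a new reading comes with each control period).
- r.camera(name): name is "scene" or "top" or "wrist"; returns a dict with "image" (384x512x3 uint8, red, green, blue), "intrinsics" (3x3 intrinsics, pixels), "world_from_camera" (4x4, takes a point from camera to world coordinates); the wrist camera has in their place "hand_eye" (4x4, takes a point from camera to tool coordinates, whose origin is the TCP and whose axes are the tool frame's). Camera axes: x right, y down, z forward; pixel columns grow to the right and rows downward; lengths in m; the calibration is good to about 2 mm. A picture is of the moment at which its call begins: read the wrist's pose just before it. There is no depth.
- r.close_job(): hands the job in, once; it reports no verdict.
Trained networks look in a picture, given as the dict that the camera call returned (one of the last four; its "shot" number tells which), for a name from the list of things; names that differ only in an ending like _2 or _b are one class to them, and where a whole thing is asked for, a point or a joint stands for the part that bears it (a point fixed in the world has none). Each returns a list of dicts, best first, with "conf" (0 to 1); they miss things now and then, are a little off and sometimes report something else, mostly with a low value. They report only what shows in the picture. A call takes as long as a camera call.
- r.boxes_of(picture, query): "centre" ([row, column] in pixels, amid what is visible of it).
- r.regions_of(picture, query): "region" (384x512 bool, what is visible of it) and "centre" ([row, column] in pixels, amid what is visible of it).
The state is a dict: "time": time; "joint_positions": joint angles; "joint_vel": joint speeds; "joint_torque": joint torques, N m; "ee_pos": TCP position; "eef_rot": TCP orientation; "ft_force": force on the tool from outside, world axes, zero at the start; "torque": the same for the moment, N m; "width": finger opening in m.
Only numpy, scipy, OpenCV 4.12 (cv2) and the standard library are available. Lean on these libraries where they do the work, as an engineer would, in place of code of your own. Each camera call takes 0.05 s, during which the arm holds its last target.

## Working session

There is one attempt and no reset: what is moved stays moved. The work goes in short steps, Python scripts to look and compute and a tool call to move; the robot and the scene stay as the last step left them, time stands still between calls to the robot, and variables do not carry over. Pictures are saved under pics/ and viewed, and the job is handed in when it is done.

Besides the shell and the picture viewer there is one more tool, called after "Request:" as a command line: name --argument value ..., lists and objects as JSON in quotes. arm_command: Moves the arm, as the interface text tells. Its arguments: {"type":"object","properties":{"deltas":{"type":"array","items":{"type":"number"}},"hand":{"type":"number"},"grip_force":{"type":"number"}},"required":["deltas"]}

```bash
mkdir -p pics; cat > h.py <<'E'
from bench import r
import numpy as np, cv2
from scipy.spatial.transform import Rotation as R
def save(c,n): cv2.imwrite('pics/'+n,cv2.cvtColor(c['image'],cv2.COLOR_RGB2BGR))
def ray(c,px,st=None):
    K=np.array(c['intrinsics']); 
    if 'world_from_camera' in c: T=np.array(c['world_from_camera'])
    else:
        W=np.eye(4);W[:3,:3]=R.from_quat(st['eef_rot']).as_matrix();W[:3,3]=st['ee_pos'];T=W@np.array(c['hand_eye'])
    d=np.linalg.inv(K)@np.array([px[1],px[0],1.]); d=T[:3,:3]@d; return T[:3,3],d/np.linalg.norm(d)
def atz(c,px,z,st=None):
    o,d=ray(c,px,st); return o+d*(z-o[2])/d[2]
def tri(rs):
    A=0;b=0
    for o,d in rs:
        P=np.eye(3)-np.outer(d,d);A=A+P;b=b+P@o
    x=np.linalg.solve(A,b); return x,[np.linalg.norm((np.eye(3)-np.outer(d,d))@(x-o)) for o,d in rs]
def proj(c,p,st=None):
    K=np.array(c['intrinsics'])
    if 'world_from_camera' in c: T=np.array(c['world_from_camera'])
    else:
        W=np.eye(4);W[:3,:3]=R.from_quat(st['eef_rot']).as_matrix();W[:3,3]=st['ee_pos'];T=W@np.array(c['hand_eye'])
    q=np.linalg.inv(T)@np.append(p,1); u=K@q[:3]; return u[1]/u[2],u[0]/u[2]
E
python3 - <<'E'
from h import *
s=r.read_state();print({k:np.round(v,3).tolist() for k,v in s.items()})
for n in ['scene','top','wrist']:
    st=r.read_state();c=r.camera(n);save(c,n+'0.png')
    print(n,np.round(c['intrinsics'],1).tolist(),np.round(c.get('world_from_camera',c.get('hand_eye')),3).tolist())
    for q in ['press','crank_axis','handle_hinge','handle_grip','platen','panel','glue_bottle','ink_jar','mallet','book']:
        b=r.boxes_of(c,q); print(q,[(np.round(x['centre']).tolist(),round(x['conf'],2)) for x in b[:3]])
E
```

```text
{'time': 0.0, 'joint_positions': [1.211, 0.333, -0.065, 1.461, 0.022, 1.35, -0.089], 'joint_vel': [-0.001, -0.002, 0.0, 0.001, -0.001, -0.001, -0.001], 'joint_torque': [0.0, -62.324, 0.025, -38.989, -0.061, 0.04, 0.0], 'ee_pos': [0.206, -0.59, 0.222], 'eef_rot': [-0.576, 0.41, -0.409, 0.577], 'ft_force': [-0.489, -0.074, -0.124], 'torque': [-0.005, 0.061, -0.015], 'width': 0.087}
scene [[354.4, 0.0, 252.6], [0.0, 354.4, 191.9], [0.0, 0.0, 1.0]] [[-0.656, 0.42, -0.627, 1.31], [0.754, 0.388, -0.53, 0.666], [0.02, -0.82, -0.572, 0.846], [0.0, 0.0, 0.0, 1.0]]
press [([217.0, 265.0], 0.59)]
crank_axis [([219.0, 264.0], 0.87)]
handle_hinge [([186.0, 272.0], 0.86)]
handle_grip [([183.0, 273.0], 0.61), ([305.0, 384.0], 0.24)]
platen [([217.0, 264.0], 0.69)]
panel [([231.0, 253.0], 0.77), ([184.0, 272.0], 0.58)]
glue_bottle [([245.0, 311.0], 0.75)]
ink_jar [([203.0, 222.0], 0.79)]
mallet []
book [([306.0, 383.0], 0.84), ([202.0, 221.0], 0.31)]
top [[420.5, 0.0, 255.0], [0.0, 420.5, 189.7], [0.0, 0.0, 1.0]] [[-0.004, -0.992, 0.128, 0.353], [-1.0, 0.006, 0.013, -0.012], [-0.013, -0.128, -0.992, 1.528], [0.0, 0.0, 0.0, 1.0]]
press [([186.0, 232.0], 0.78)]
crank_axis [([185.0, 232.0], 0.85), ([184.0, 225.0], 0.55)]
handle_hinge [([181.0, 226.0], 0.82)]
handle_grip [([184.0, 225.0], 0.66), ([249.0, 135.0], 0.57), ([240.0, 374.0], 0.53)]
platen [([192.0, 236.0], 0.59), ([140.0, 220.0], 0.51)]
panel [([205.0, 234.0], 0.95)]
glue_bottle [([189.0, 181.0], 0.53)]
ink_jar []
mallet [([169.0, 397.0], 0.63), ([188.0, 232.0], 0.55)]
book [([189.0, 108.0], 0.97)]
wrist [[292.0, 0.0, 259.1], [0.0, 292.0, 191.2], [0.0, 0.0, 1.0]] [[1.0, -0.001, -0.0, 0.0], [-0.0, -0.264, 0.964, -0.162], [-0.001, -0.964, -0.264, 0.072], [0.0, 0.0, 0.0, 1.0]]
press []
crank_axis []
handle_hinge []
handle_grip []
platen []
panel []
glue_bottle []
ink_jar []
mallet []
book []
```

View pictures.

```bash
python3 - <<'E'
import cv2
a=cv2.imread('pics/scene0.png');cv2.imwrite('pics/s0c.png',cv2.resize(a[120:320,150:400],None,fx=3,fy=3,interpolation=cv2.INTER_CUBIC))
a=cv2.imread('pics/top0.png');cv2.imwrite('pics/t0c.png',cv2.resize(a[100:280,130:330],None,fx=3.3,fy=3.3,interpolation=cv2.INTER_CUBIC))
E
```

```text
(no output)
```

View pics/s0c.png

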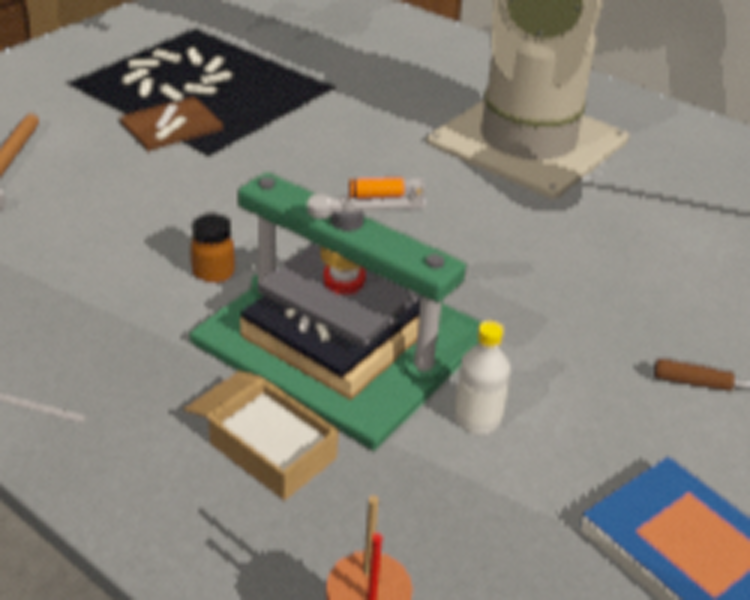

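View pics/t0c.png

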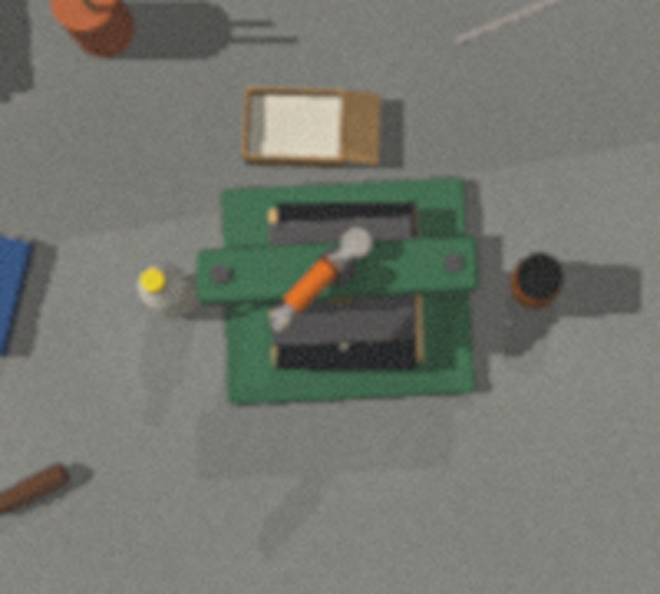

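View pics/top0.png

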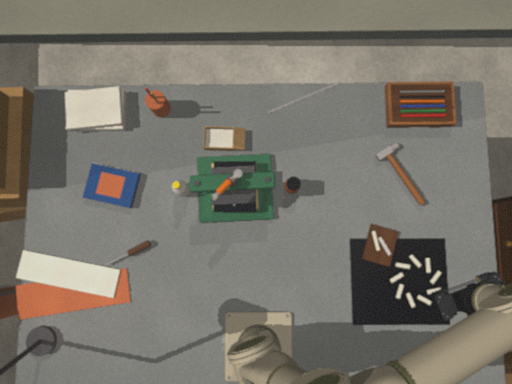

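View pics/scene0.png

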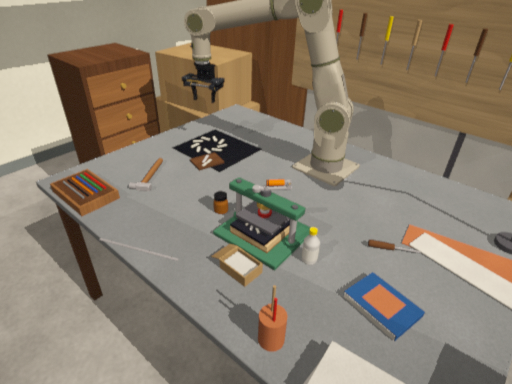

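```bash
python3 - <<'E'
from h import *
T=r.camera('top');S=r.camera('scene')
def org(c,box):
    hsv=cv2.cvtColor(c['image'],cv2.COLOR_RGB2HSV)
    m=((hsv[...,0]<16)&(hsv[...,1]>190)&(hsv[...,2]>130)).astype(np.uint8)
    k=np.zeros_like(m);k[box[0]:box[1],box[2]:box[3]]=1;m*=k
    ys,xs=np.nonzero(m);p=np.c_[ys,xs].astype(float);ce=p.mean(0);u,s,v=np.linalg.svd(p-ce);t=(p-ce)@v[0]
    return ce,ce+v[0]*t.min(),ce+v[0]*t.max(),len(p)
t=org(T,(170,205,205,240));s=org(S,(170,195,255,292));print(t,s)
print('grip',tri([ray(T,t[0]),ray(S,s[0])]))
for n in ('handle_grip','handle_hinge'):
    for c in (T,S):
        print(n,[(np.round(x['centre'],1).tolist(),round(x['conf'],2),int(x['region'].sum())) for x in r.regions_of(c,n)[:3]])
ht=(100+318/3.3,130+280/3.3);hs=(120+190/3,150+415/3)
print('hinge',tri([ray(T,ht),ray(S,hs)]), atz(T,ht,.217))
b1=atz(T,(100+273/3.3,130+222/3.3),.175);b2=atz(T,(100+263/3.3,130+455/3.3),.175);print('bolts',b1,b2,(b1+b2)/2,np.linalg.norm(b1-b2))
b1=atz(S,(120+182/3,150+267/3),.175);b2=atz(S,(120+261/3,150+434/3),.175);print('boltsS',b1,b2,(b1+b2)/2,np.linalg.norm(b1-b2))
print('ends',[atz(T,x,.217) for x in t[1:3]],[atz(S,x,.217) for x in s[1:3]])
E
```

```text
(array([185.62962963, 223.77777778]), array([180.12842501, 229.13195168]), array([191.2753696 , 218.28293151]), 81) (array([183.38888889, 272.27777778]), array([182.75139961, 266.79631382]), array([184.62738788, 282.92703536]), 18)
grip (array([0.53845062, 0.10045015, 0.21608906]), [np.float64(0.0035325375191179622), np.float64(0.003532537519117959)])
handle_grip [([184.8, 226.1], 0.64, 126)]
handle_grip [([182.1, 272.2], 0.62, 134), ([185.2, 272.2], 0.39, 396)]
handle_hinge [([183.0, 225.6], 0.53, 311), ([185.6, 180.7], 0.2, 230)]
handle_hinge [([186.0, 272.1], 0.68, 376), ([263.1, 239.2], 0.39, 1186)]
hinge (array([0.50215891, 0.13241624, 0.2134417 ]), [np.float64(0.0011110220791602323), np.float64(0.001111022079160175)]) [0.50237748 0.13110847 0.217     ]
bolts [0.55215294 0.19335094 0.175     ] [ 0.56072846 -0.03655543  0.175     ] [0.5564407  0.07839776 0.175     ] 0.23006624959234345
boltsS [ 0.55532572 -0.03498366  0.175     ] [0.54774174 0.19552793 0.175     ] [0.55153373 0.08027214 0.175     ] 0.23063631338271925
ends [array([0.55366091, 0.08641213, 0.217     ]), array([0.51841899, 0.12042488, 0.217     ])] [array([0.55071494, 0.08303824, 0.217     ]), array([0.52398049, 0.12799994, 0.217     ])]
```

```bash
python3 - <<'E'
from h import *
s=r.read_state();M=R.from_quat(s['eef_rot']).as_matrix();print(np.round(M,3))
x=M[:,0];a=np.degrees(np.arctan2(x[1],x[0]));print(a,s['time'])
# approach: yaw for x az 45, hover grasp pt above grip mid
az=np.degrees(np.arctan2(s['ee_pos'][1],s['ee_pos'][0]));print(az)
E
```

```text
[[ 0.33   0.     0.944]
 [-0.944 -0.     0.33 ]
 [ 0.    -1.     0.   ]]
-70.70442580626019 1.95
-70.70098875446723
```

View pics/wrist0.png

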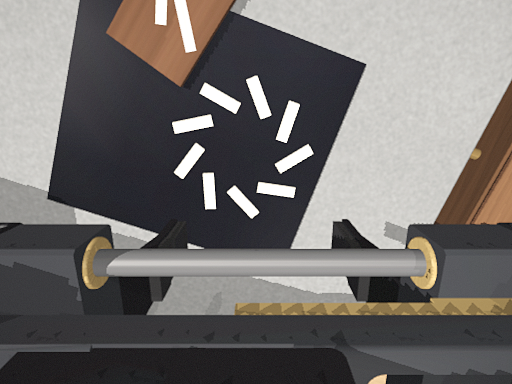

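```bash
cat >> h.py <<'E'
def toolR(a,tilt=0):
    a=np.radians(a);x=np.array([np.cos(a),np.sin(a),0]);y=np.array([0,0,-1.]);return np.c_[x,y,np.cross(x,y)]
def plan(p0,M0,wps):
    out=[]
    for p,M in wps:
        v=M0.T@(np.array(p)-p0);w=np.degrees(R.from_matrix(M0.T@M).as_rotvec());out+= [*np.round(v,4),*np.round(w,2)]
    print([float(x) for x in out])
E
python3 - <<'E'
from h import *
s=r.read_state();p0=s['ee_pos'];M0=toolR(-70.7)
T=np.array([.536,.0975,.36])
w=[]
for i in range(1,9):
    f=min(i/13,1);w.append((np.array(p0)*(1-f)+f*T,toolR(-70.7+f*115.7)))
plan(np.array(p0),M0,w)
E
```

```text
[-0.0415, -0.0106, 0.0414, 0.0, -8.9, 0.0, -0.0831, -0.0211, 0.0828, 0.0, -17.8, 0.0, -0.1246, -0.0317, 0.1242, 0.0, -26.7, 0.0, -0.1661, -0.0423, 0.1656, 0.0, -35.6, 0.0, -0.2076, -0.0529, 0.207, 0.0, -44.5, 0.0, -0.2492, -0.0634, 0.2484, 0.0, -53.4, 0.0, -0.2907, -0.074, 0.2898, 0.0, -62.3, 0.0, -0.3322, -0.0846, 0.3311, 0.0, -71.2, 0.0]
```

Request:
arm_command --deltas '[-0.0415, -0.0106, 0.0414, 0, -8.9, 0, -0.083, -0.021, 0.083, 0, -17.8, 0, -0.1246, -0.0317, 0.1242, 0, -26.7, 0, -0.166, -0.042, 0.1656, 0, -35.6, 0, -0.2076, -0.053, 0.207, 0, -44.5, 0, -0.249, -0.0634, 0.248, 0, -53.4, 0, -0.29, -0.074, 0.29, 0, -62.3, 0, -0.332, -0.085, 0.331, 0, -71.2, 0]' --hand 1

```text
time: 2.95
ee_pos: [0.4098, -0.1653, 0.3082]
eef_rot: [0.707, 0.005, -0.005, -0.707]
ft_force: [0.9, -1.5, 0.7]
width: 0.087
```

```bash
python3 - <<'E'
from h import *
s=r.read_state();p0=np.array(s['ee_pos']);M0=R.from_quat(s['eef_rot']).as_matrix();print(p0,s['joint_positions'])
T=np.array([.536,.0975,.36]);x=M0[:,0];a=np.degrees(np.arctan2(x[1],x[0]));print(a)
plan(p0,M0,[(p0*(1-f)+f*T,toolR(a*(1-f)+f*45)) for f in (.2,.4,.6,.8,1,1)])
E
```

```text
[ 0.40978539 -0.1653495   0.308173  ] [ 0.83235928 -0.09299195 -0.50728674  1.74597085 -0.04475719  1.47614455
  0.34472305]
0.7804906939160015
[0.026, -0.0104, 0.0522, 0.05, -8.84, 0.03, 0.0519, -0.0208, 0.1044, 0.05, -17.69, 0.03, 0.0779, -0.0312, 0.1566, 0.06, -26.53, 0.03, 0.1039, -0.0416, 0.2088, 0.06, -35.38, 0.02, 0.1298, -0.052, 0.2611, 0.06, -44.22, 0.02, 0.1298, -0.052, 0.2611, 0.06, -44.22, 0.02]
```

Request:
arm_command --deltas '[0.026, -0.01, 0.052, 0, -8.8, 0, 0.052, -0.021, 0.104, 0, -17.7, 0, 0.078, -0.031, 0.157, 0, -26.5, 0, 0.104, -0.042, 0.209, 0, -35.4, 0, 0.13, -0.052, 0.261, 0, -44.2, 0, 0.13, -0.052, 0.261, 0, -44.2, 0, 0.13, -0.052, 0.261, 0, -44.2, 0]'

```text
time: 3.82
ee_pos: [0.5369, 0.0945, 0.3593]
eef_rot: [0.654, 0.268, -0.269, -0.654]
ft_force: [-0.6, -0.1, -0.2]
width: 0.0868
```

```bash
python3 - <<'E'
from h import *
import pickle
s=r.read_state();c=r.camera('wrist');save(c,'w1.png');pickle.dump((s,c),open('w1.pkl','wb'))
print(s['time'],s['ee_pos'],R.from_quat(s['eef_rot']).as_matrix().round(3).tolist(),s['joint_positions'])
for p in ([.536,.0975,.217],[.502,.1315,.217],[.554,.079,.202]): print(np.round(proj(c,p,s)))
for n in ('handle_grip','handle_hinge','crank_axis'):
    print(n,[(np.round(x['centre'],1).tolist(),round(x['conf'],2)) for x in r.boxes_of(c,n)[:3]])
E
```

```text
3.825 [0.53694211 0.09446876 0.35928292] [[0.711, -0.0, -0.703], [0.703, -0.0, 0.711], [-0.001, -1.0, 0.0]] [ 0.45085031  0.20140269 -0.83224415  1.39930687  0.14869441  1.60585539
  0.41313326]
[178. 260.]
[132. 260.]
[197. 260.]
handle_grip [([175.2, 259.7], 0.9)]
handle_hinge [([181.1, 261.4], 0.62)]
crank_axis [([163.4, 264.5], 0.7)]
```

View pics/w1.png

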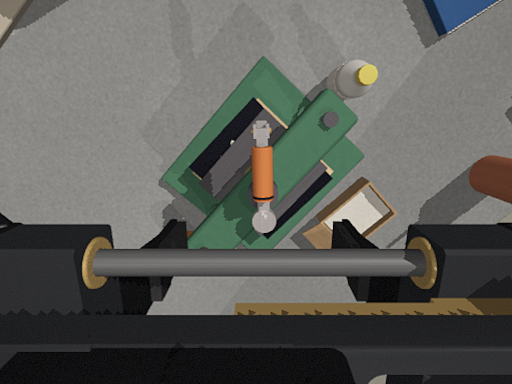

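```bash
python3 - <<'E'
from h import *
s=r.read_state();p0=np.array(s['ee_pos']);M0=R.from_quat(s['eef_rot']).as_matrix();print(s['time'],p0,s['joint_vel'])
T=np.array([.5365,.1005,.260])
plan(p0,M0,[(p0*(1-f)+f*T,toolR(45.3*(1-f)+f*47)) for f in (.5,1,1,1)])
E
```

```text
4.025 [0.53686297 0.09349437 0.3596421 ] [-0.00125312  0.00089859 -0.00385974 -0.00075133  0.00108235 -0.0003041
  0.00137065]
[0.0024, 0.0498, 0.0027, 0.06, -1.61, -0.03, 0.0047, 0.0996, 0.0053, 0.06, -2.46, -0.03, 0.0047, 0.0996, 0.0053, 0.06, -2.46, -0.03, 0.0047, 0.0996, 0.0053, 0.06, -2.46, -0.03]
```

Request:
arm_command --deltas '[0.0024, 0.05, 0.0027, 0, -1.2, 0, 0.0047, 0.0996, 0.0053, 0, -1.7, 0, 0.0047, 0.0996, 0.0053, 0, -1.7, 0, 0.0047, 0.0996, 0.0053, 0, -1.7, 0]'

```text
time: 4.53
ee_pos: [0.5373, 0.1017, 0.2621]
eef_rot: [0.65, 0.279, -0.277, -0.65]
ft_force: [-0.3, -1.4, 0.4]
width: 0.0871
```

```bash
python3 - <<'E'
from h import *
s=r.read_state();c=r.camera('wrist');save(c,'w2.png')
print(s['time'],s['ee_pos'],R.from_quat(s['eef_rot']).as_matrix().round(3).tolist())
for p in ([.536,.1005,.217],[.503,.1325,.217],[.5555,.0798,.202]): print(np.round(proj(c,p,s)))
E
```

```text
4.525 [0.53733741 0.10168321 0.26212376] [[0.691, 0.002, -0.723], [0.723, -0.0, 0.691], [0.002, -1.0, -0.002]]
[211. 257.]
[149. 257.]
[237. 255.]
```

View pics/w2.png

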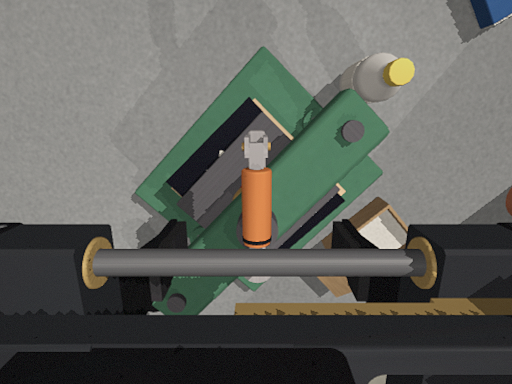

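Request:
arm_command --deltas '[0, 0.03, 0, 0, 0, 0, 0, 0.06, 0, 0, 0, 0, 0, 0.06, 0, 0, 0, 0]' --hand 0.6

```text
time: 4.95
ee_pos: [0.5365, 0.1017, 0.2001]
eef_rot: [-0.65, -0.278, 0.279, 0.65]
ft_force: [-0.3, 0.2, 0.1]
width: 0.065
```

Request:
arm_command --deltas '[0, 0, 0, 0, 0, 0, 0, 0, 0, 0, 0, 0, 0, 0, 0, 0, 0, 0, 0, 0, 0, 0, 0, 0]' --hand 0 --grip_force 25

```text
time: 5.45
ee_pos: [0.5367, 0.102, 0.2003]
eef_rot: [0.65, 0.279, -0.278, -0.65]
ft_force: [-1.1, -1.3, 1.1]
width: 0.0249
```

```bash
python3 - <<'E'
from h import *
s=r.read_state();print(s['ft_force'],s['torque'],s['width'],s['ee_pos'])
p0=np.array(s['ee_pos']);M0=R.from_quat(s['eef_rot']).as_matrix()
print(M0.round(3).tolist())
u=M0[:,2]; h=np.array([.503,.1325,.217]); g=p0-M0[:,1]*.019; d=g-h; print('g',g,'radial',d@u,'lat',d@M0[:,0],'z',d[2])
E
```

```text
[-1.07347349 -1.34551658  1.06236161] [-0.35198891  0.00146547  0.02804911] 0.024886499671775763 [0.53673987 0.10203716 0.20030967]
[[0.69, 0.001, -0.724], [0.724, -0.0, 0.69], [0.0, -1.0, -0.0]]
g [0.53673015 0.10203905 0.21930967] radial -0.04543375322577007 lat 0.0012082817252324696 z 0.002309665627532459
```

```bash
python3 - <<'E'
import numpy as np
t0=np.radians(3)
for A,B in((3,47),(47,92)):
    o=[]
    for i in range(1,9):
        t=np.radians(A+(B-A)*i/8);a=np.radians(A);o+=[0,round(-.0455*(np.sin(t)-np.sin(a)),4),round(.0455*(np.cos(a)-np.cos(t)),4),0,0,0]
    print([float(x) for x in o])
E
```

```text
[0.0, -0.0043, 0.0004, 0.0, 0.0, 0.0, 0.0, -0.0086, 0.0013, 0.0, 0.0, 0.0, 0.0, -0.0128, 0.0025, 0.0, 0.0, 0.0, 0.0, -0.0168, 0.0042, 0.0, 0.0, 0.0, 0.0, -0.0207, 0.0062, 0.0, 0.0, 0.0, 0.0, -0.0244, 0.0086, 0.0, 0.0, 0.0, 0.0, -0.0278, 0.0114, 0.0, 0.0, 0.0, 0.0, -0.0309, 0.0144, 0.0, 0.0, 0.0]
[0.0, -0.0029, 0.0034, 0.0, 0.0, 0.0, 0.0, -0.0054, 0.0071, 0.0, 0.0, 0.0, 0.0, -0.0076, 0.011, 0.0, 0.0, 0.0, 0.0, -0.0093, 0.0151, 0.0, 0.0, 0.0, 0.0, -0.0107, 0.0194, 0.0, 0.0, 0.0, 0.0, -0.0116, 0.0237, 0.0, 0.0, 0.0, 0.0, -0.0121, 0.0282, 0.0, 0.0, 0.0, 0.0, -0.0122, 0.0326, 0.0, 0.0, 0.0]
```

Request:
arm_command --deltas '[0, -0.0043, 0.0004, 0, 0, 0, 0, -0.0086, 0.0013, 0, 0, 0, 0, -0.0128, 0.0025, 0, 0, 0, 0, -0.0168, 0.0042, 0, 0, 0, 0, -0.0207, 0.0062, 0, 0, 0, 0, -0.0244, 0.0086, 0, 0, 0, 0, -0.0278, 0.0114, 0, 0, 0, 0, -0.0309, 0.0144, 0, 0, 0]' --grip_force 30

```text
time: 6.45
ee_pos: [0.5264, 0.1098, 0.2307]
eef_rot: [0.651, 0.277, -0.278, -0.649]
ft_force: [0.9, -8.7, -5.2]
width: 0.0211
```

```bash
python3 - <<'E'
from h import *
s=r.read_state();print(s['ft_force'],s['torque'],s['width'],s['ee_pos'])
c=r.camera('wrist');save(c,'w3.png')
E
```

```text
[ 0.86576473 -8.7482226  -5.18284983] [-2.02917242 -0.51570668  0.12863687] 0.021098627132023026 [0.52636748 0.10979784 0.23065088]
```

View pics/w3.png

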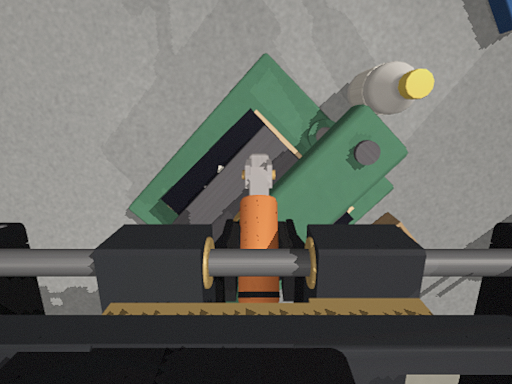

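Wrist view: hinge at (172,258), the orange grip rises toward the camera between the pads (col 258). Raising works; continue to upright.

Request:
arm_command --deltas '[0, -0.0029, 0.0034, 0, 0, 0, 0, -0.0054, 0.0071, 0, 0, 0, 0, -0.0076, 0.011, 0, 0, 0, 0, -0.0093, 0.0151, 0, 0, 0, 0, -0.0107, 0.0194, 0, 0, 0, 0, -0.0116, 0.0237, 0, 0, 0, 0, -0.0121, 0.0282, 0, 0, 0, 0, -0.0122, 0.0326, 0, 0, 0]'

```text
time: 7.5
ee_pos: [0.5052, 0.1315, 0.2454]
eef_rot: [0.652, 0.279, -0.276, -0.648]
ft_force: [4.2, -13.6, 12.8]
width: 0.0208
```

```bash
python3 - <<'E'
from h import *
s=r.read_state();print(s['ft_force'],s['torque'],s['width'],s['ee_pos'])
c=r.camera('wrist');save(c,'w4.png')
c=r.camera('scene');save(c,'s4.png')
a=cv2.imread('pics/s4.png');cv2.imwrite('pics/s4c.png',cv2.resize(a[100:300,180:380],None,fx=3,fy=3,interpolation=cv2.INTER_CUBIC))
E
```

```text
[  4.20166309 -13.58017847  12.77802049] [-3.21410362 -1.16703953 -0.01702825] 0.02077664593452083 [0.50519613 0.13147209 0.24537621]
```

View pics/w4.png

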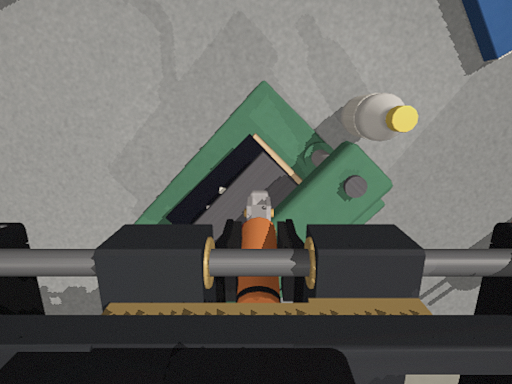

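View pics/s4c.png

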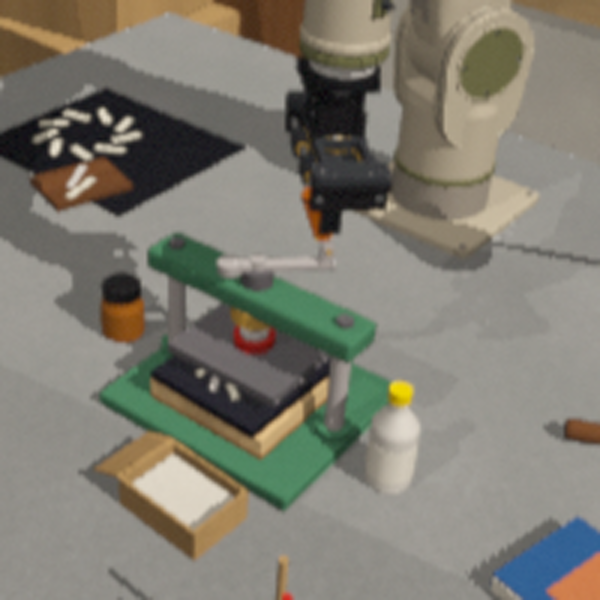

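Request:
arm_command --deltas '[0, -0.001, 0.003, 0, 0, 0, 0, -0.001, 0.006, 0, 0, 0, 0, -0.001, 0.008, 0, 0, 0, 0, -0.001, 0.008, 0, 0, 0]'

```text
time: 8.1
ee_pos: [0.4986, 0.1383, 0.2461]
eef_rot: [0.652, 0.279, -0.277, -0.649]
ft_force: [0.3, -8.9, 9.5]
width: 0.0199
```

```bash
python3 - <<'E'
from h import *
s=r.read_state();print(s['ft_force'],s['torque'],s['width'],s['ee_pos'])
c=r.camera('wrist');save(c,'w5.png');print(proj(c,[.503,.1325,.217],s))
c=r.camera('scene');save(c,'s5.png')
for z in (.217,.291):print(proj(c,[.503,.1325,z]))
a=cv2.imread('pics/s5.png');cv2.imwrite('pics/s5c.png',cv2.resize(a[140:220,250:330],None,fx=7,fy=7,interpolation=cv2.INTER_CUBIC))
E
```

```text
[ 0.30205614 -8.86391587  9.50444694] [-2.13721971 -0.51281703 -0.01433967] 0.019858800602096195 [0.49857644 0.13828424 0.2460886 ]
(np.float64(227.77632390610842), np.float64(257.5683763000115))
(np.float64(182.511167872907), np.float64(287.9418933029193))
(np.float64(162.68749915339708), np.float64(289.78076970727557))
```

View pics/w5.png

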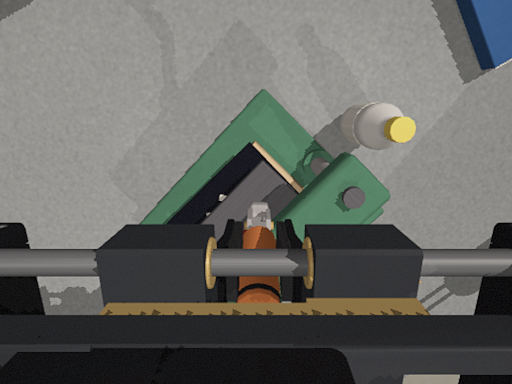

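View pics/s5c.png

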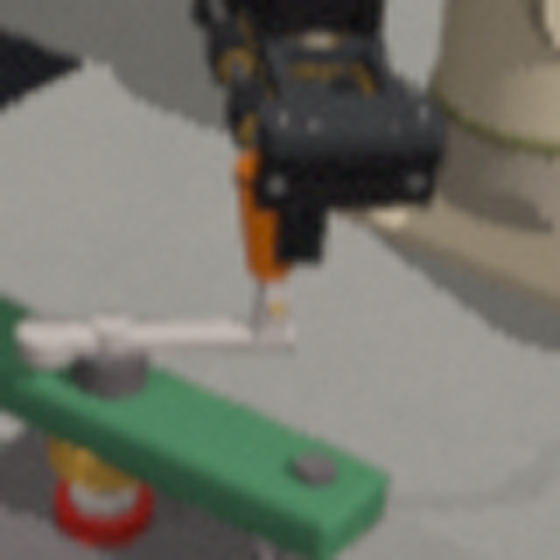

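Request:
arm_command --deltas '[0, 0, 0, 0, 0, 0, 0, -0.008, -0.006, 0, 0, 0, 0, -0.01, -0.014, 0, 0, 0, 0, -0.01, -0.017, 0, 0, 0]' --hand 0.5

```text
time: 8.7
ee_pos: [0.5097, 0.1278, 0.2541]
eef_rot: [-0.65, -0.278, 0.278, 0.65]
ft_force: [-0.5, 0.7, 0.1]
width: 0.0425
```

```bash
python3 - <<'E'
from h import *
s=r.read_state();print(s['ft_force'],s['torque'],s['width'],s['ee_pos'])
c=r.camera('wrist');save(c,'w6.png');print(proj(c,[.503,.1325,.217],s))
c=r.camera('scene');save(c,'s6.png')
a=cv2.imread('pics/s6.png');cv2.imwrite('pics/s6c.png',cv2.resize(a[140:220,250:330],None,fx=7,fy=7,interpolation=cv2.INTER_CUBIC))
E
```

```text
[-0.50990517  0.68904032  0.1468943 ] [ 0.0381429  -0.15417455  0.03643975] 0.0424535742506541 [0.50969455 0.1277722  0.25414406]
(np.float64(203.76839657299175), np.float64(257.495729912935))
```

View pics/w6.png

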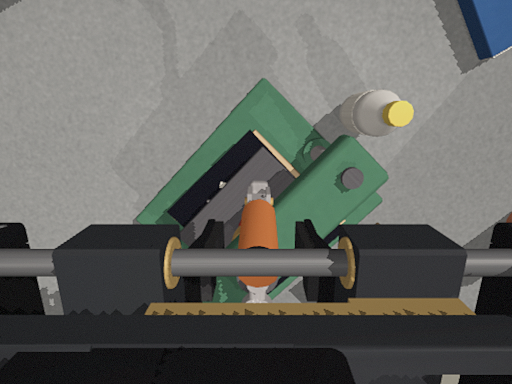

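View pics/s6c.png

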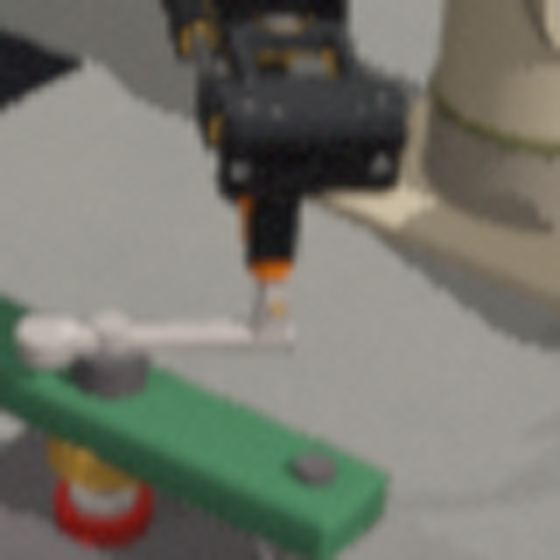

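```bash
python3 - <<'E'
import cv2
a=cv2.imread('pics/w6.png');b=cv2.imread('pics/w2.png')
cv2.imwrite('pics/c6.png',cv2.hconcat([cv2.resize(a[160:300,210:310],None,fx=4,fy=4),cv2.resize(b[110:250,210:310],None,fx=4,fy=4)]))
E
```

```text
(no output)
```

View pics/c6.png

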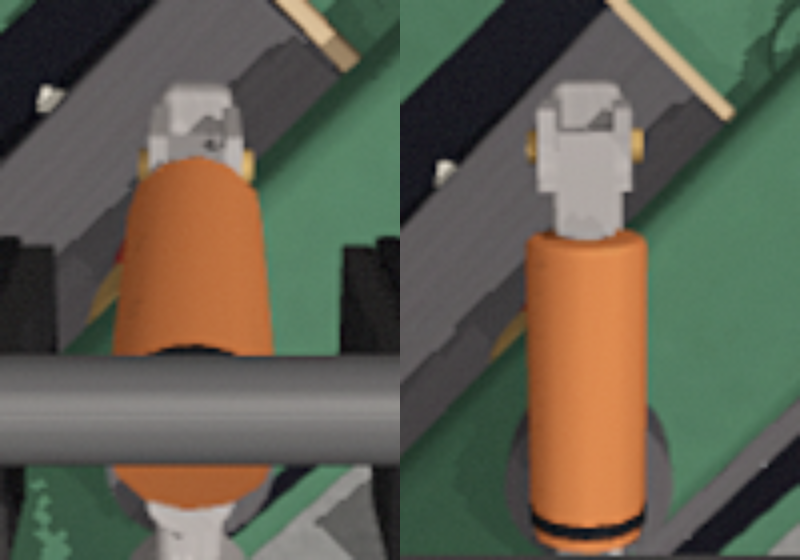

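```bash
cat >> h.py <<'E'
def leanrows(c,s,h,u):
    z=np.array([0,0,1.])
    for t in range(66,100,3):
        a=np.radians(t);d=-u*np.cos(a)+z*np.sin(a);n=-u*np.sin(a)-z*np.cos(a)
        print(t,np.round([proj(c,h+.074*d+.011*n,s)[0],proj(c,h+.016*d-.011*n,s)[0]],1))
E
python3 - <<'E'
from h import *
s=r.read_state();c=r.camera('wrist');u=R.from_quat(s['eef_rot']).as_matrix()[:,2]
leanrows(c,s,np.array([.5012,.134,.217]),u)
g=np.array(s['ee_pos'])+[0,0,.019];d=g-[.5012,.134,.217];print('g radial',d@u,d[2],s['ee_pos'])
E
```

```text
66 [307. 205.]
69 [304.  203.4]
72 [300.5 201.9]
75 [296.6 200.3]
78 [292.1 198.7]
81 [287.2 197.2]
84 [281.7 195.6]
87 [275.8 194.1]
90 [269.5 192.6]
93 [262.7 191.1]
96 [255.5 189.7]
99 [248.  188.3]
g radial -0.009998905396754798 0.05578638184910392 [0.50928718 0.12795029 0.25378638]
```

Request:
arm_command --deltas '[0, 0, 0, 0, 0, 0, 0, 0, 0, 0, 0, 0, 0, 0, 0.004, 0, 0, 0, 0, 0, 0.008, 0, 0, 0, 0, 0, 0.011, 0, 0, 0, 0, 0, 0.013, 0, 0, 0, 0, 0, 0.013, 0, 0, 0]' --hand 0 --grip_force 60

```text
time: 9.72
ee_pos: [0.5016, 0.1349, 0.2546]
eef_rot: [0.652, 0.279, -0.277, -0.649]
ft_force: [7.0, -7.4, -0.2]
width: 0.0209
```

```bash
python3 - <<'E'
from h import *
s=r.read_state();print(s['ft_force'],s['torque'],s['width'],s['ee_pos'])
c=r.camera('wrist');save(c,'w7.png');u=R.from_quat(s['eef_rot']).as_matrix()[:,2]
leanrows(c,s,np.array([.5012,.134,.217]),u)
g=np.array(s['ee_pos'])+[0,0,.019];d=g-[.5012,.134,.217];print('g radial',d@u,d[2],'F rad',np.array(s['ft_force'])@u)
a=cv2.imread('pics/w7.png')
cv2.imwrite('pics/c7.png',cv2.resize(a[160:310,180:340],None,fx=4,fy=4))
E
```

```text
[ 7.04721478 -7.42914206 -0.24869795] [-1.96182585e+00 -2.21465800e+00 -1.63376217e-03] 0.020945067815462556 [0.50156025 0.13487369 0.25462256]
66 [322.3 219.4]
69 [319.7 217.9]
72 [316.6 216.3]
75 [313.  214.8]
78 [308.9 213.2]
81 [304.3 211.7]
84 [299.3 210.2]
87 [293.8 208.6]
90 [287.8 207.1]
93 [281.4 205.7]
96 [274.5 204.2]
99 [267.3 202.8]
g radial 5.649945992702073e-05 0.056622556345589964 F rad -10.22669483071888
```

View pics/c7.png

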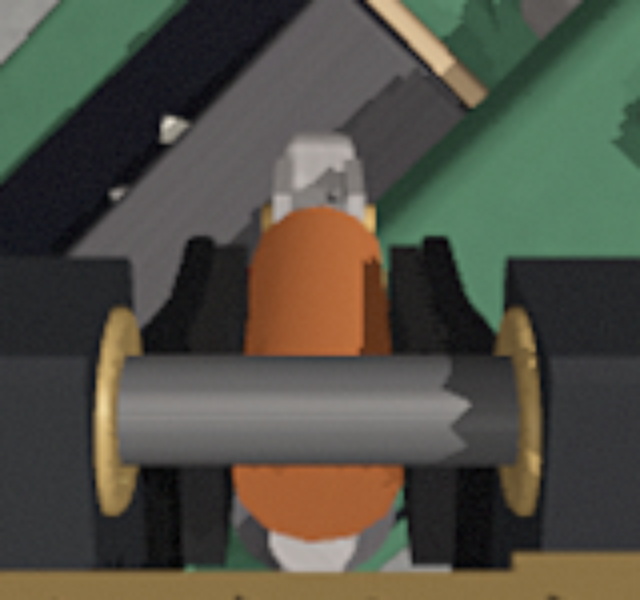

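Request:
arm_command --deltas '[0, 0, 0.003, 0, 0, 0, 0, 0, 0.006, 0, 0, 0, 0, 0, 0.006, 0, 0, 0]'

```text
time: 10.15
ee_pos: [0.4972, 0.1391, 0.2547]
eef_rot: [0.652, 0.279, -0.277, -0.649]
ft_force: [7.5, -7.2, 0.3]
width: 0.021
```

```bash
python3 - <<'E'
from h import *
s=r.read_state();print(s['ft_force'],s['torque'],s['width'],s['ee_pos'])
c=r.camera('wrist');save(c,'w8.png');u=R.from_quat(s['eef_rot']).as_matrix()[:,2]
leanrows(c,s,np.array([.5012,.134,.217]),u)
g=np.array(s['ee_pos'])+[0,0,.019];d=g-[.5012,.134,.217];print('g radial',d@u,d[2],'F rad',np.array(s['ft_force'])@u)
a=cv2.imread('pics/w8.png')
cv2.imwrite('pics/c8.png',cv2.resize(a[160:310,180:340],None,fx=4,fy=4))
c=r.camera('scene');save(c,'s8.png');a=cv2.imread('pics/s8.png');cv2.imwrite('pics/s8c.png',cv2.resize(a[140:220,250:330],None,fx=7,fy=7,interpolation=cv2.INTER_CUBIC))
E
```

```text
[ 7.47095873 -7.23246611  0.30529301] [-1.97560686e+00 -2.13375992e+00 -1.03782022e-03] 0.02095240249769061 [0.49723458 0.13906059 0.25472742]
66 [331.2 227.8]
69 [328.7 226.3]
72 [325.8 224.8]
75 [322.5 223.2]
78 [318.6 221.7]
81 [314.2 220.2]
84 [309.3 218.6]
87 [304.  217.1]
90 [298.2 215.6]
93 [292.  214.2]
96 [285.3 212.7]
99 [278.3 211.3]
g radial 0.006066736294302532 0.05672742411873036 F rad -10.399557470844051
```

View pics/c8.png

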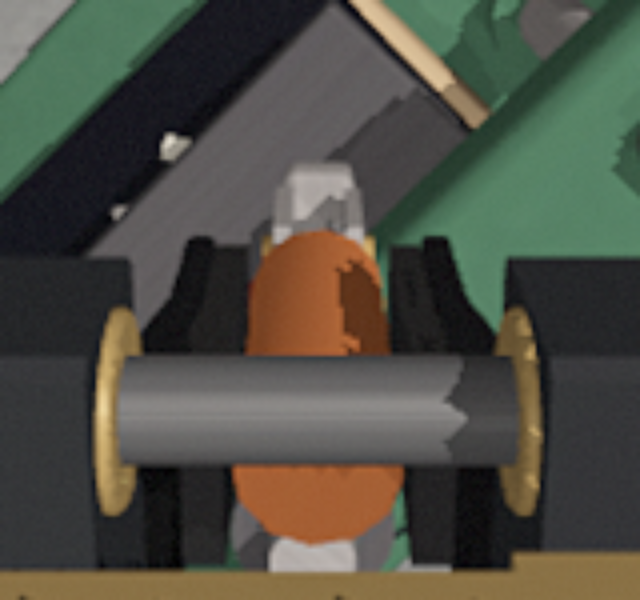

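View pics/s8c.png

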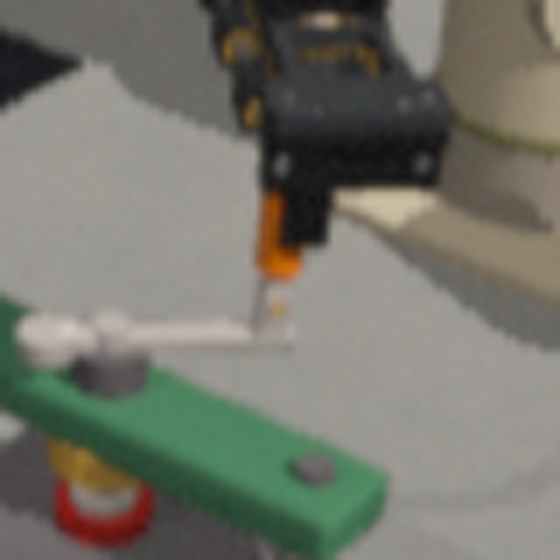

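```bash
cat > crank.py <<'E'
from h import *
import sys
# usage: crank.py cx cy r a0 a1 n [px py] : rows from commanded pos (px,py or circle at a0) to a1
C=np.array([.555,.081]);rr=.080
def rows(P,a0,a1,n,C=C,rr=rr,M=None):
    s=r.read_state();M=R.from_quat(s['eef_rot']).as_matrix() if M is None else M
    o=[]
    for i in range(1,n+1):
        a=np.radians(a0+(a1-a0)*i/n);q=C+rr*np.array([np.cos(a),np.sin(a)])
        v=M.T@np.array([*(q-P),0]);o+=[round(v[0],4),0,round(v[2],4),0,0,0]
    print([float(x) for x in o])
    return q
E
python3 - <<'E'
from crank import *
s=r.read_state();print(s['joint_positions'],R.from_quat(s['eef_rot']).as_matrix().round(4).tolist())
q=rows(np.array([.495,.1412]),135,45,8)
for k in range(3):
    q=rows(q,45-90*k,-45-90*k,8)
q=rows(C+rr*np.array([np.cos(np.pi*.75),np.sin(np.pi*.75)]),135,45,8)
E
```

```text
[ 0.43545928  0.1532721  -0.8707809   1.66221695  0.12359159  1.37879591
  0.35424623] [[0.6916, 0.0043, -0.7223], [0.7223, -0.0027, 0.6916], [0.001, -1.0, -0.005]]
[0.0153, 0.0, -0.0069, 0.0, 0.0, 0.0, 0.0302, 0.0, -0.0117, 0.0, 0.0, 0.0, 0.0439, 0.0, -0.0194, 0.0, 0.0, 0.0, 0.0558, 0.0, -0.0296, 0.0, 0.0, 0.0, 0.0655, 0.0, -0.042, 0.0, 0.0, 0.0, 0.0726, 0.0, -0.056, 0.0, 0.0, 0.0, 0.0768, 0.0, -0.0711, 0.0, 0.0, 0.0, 0.078, 0.0, -0.0867, 0.0, 0.0, 0.0]
[-0.0019, 0.0, -0.0156, 0.0, 0.0, 0.0, -0.0068, 0.0, -0.0305, 0.0, 0.0, 0.0, -0.0144, 0.0, -0.0441, 0.0, 0.0, 0.0, -0.0247, 0.0, -0.056, 0.0, 0.0, 0.0, -0.037, 0.0, -0.0657, 0.0, 0.0, 0.0, -0.051, 0.0, -0.0728, 0.0, 0.0, 0.0, -0.0661, 0.0, -0.077, 0.0, 0.0, 0.0, -0.0817, 0.0, -0.0782, 0.0, 0.0, 0.0]
[-0.0156, 0.0, 0.0019, 0.0, 0.0, 0.0, -0.0305, 0.0, 0.0068, 0.0, 0.0, 0.0, -0.0441, 0.0, 0.0144, 0.0, 0.0, 0.0, -0.056, 0.0, 0.0247, 0.0, 0.0, 0.0, -0.0657, 0.0, 0.037, 0.0, 0.0, 0.0, -0.0728, 0.0, 0.051, 0.0, 0.0, 0.0, -0.077, 0.0, 0.0661, 0.0, 0.0, 0.0, -0.0782, 0.0, 0.0817, 0.0, 0.0, 0.0]
[0.0019, 0.0, 0.0156, 0.0, 0.0, 0.0, 0.0068, 0.0, 0.0305, 0.0, 0.0, 0.0, 0.0144, 0.0, 0.0441, 0.0, 0.0, 0.0, 0.0247, 0.0, 0.056, 0.0, 0.0, 0.0, 0.037, 0.0, 0.0657, 0.0, 0.0, 0.0, 0.051, 0.0, 0.0728, 0.0, 0.0, 0.0, 0.0661, 0.0, 0.077, 0.0, 0.0, 0.0, 0.0817, 0.0, 0.0782, 0.0, 0.0, 0.0]
[0.0156, 0.0, -0.0019, 0.0, 0.0, 0.0, 0.0305, 0.0, -0.0068, 0.0, 0.0, 0.0, 0.0441, 0.0, -0.0144, 0.0, 0.0, 0.0, 0.056, 0.0, -0.0247, 0.0, 0.0, 0.0, 0.0657, 0.0, -0.037, 0.0, 0.0, 0.0, 0.0728, 0.0, -0.051, 0.0, 0.0, 0.0, 0.077, 0.0, -0.0661, 0.0, 0.0, 0.0, 0.0782, 0.0, -0.0817, 0.0, 0.0, 0.0]
```

Request:
arm_command --deltas '[0.0153, 0, -0.0069, 0, 0, 0, 0.0302, 0, -0.0117, 0, 0, 0, 0.0439, 0, -0.0194, 0, 0, 0, 0.0558, 0, -0.0296, 0, 0, 0]'

```text
time: 10.75
ee_pos: [0.555, 0.1608, 0.2546]
eef_rot: [0.651, 0.278, -0.279, -0.649]
ft_force: [-7.1, -7.4, 9.6]
width: 0.0209
```

```bash
cat > chk.py <<'E'
from crank import *
import sys
s=r.read_state();f=np.array(s['ft_force']);g=np.array(s['ee_pos'])
d=g[:2]-C;a=np.arctan2(d[1],d[0]);t=np.array([np.sin(a),-np.cos(a)]);n=np.array([np.cos(a),np.sin(a)])
print('t',s['time'],'ang',np.degrees(a).round(1),'rad',np.hypot(*d).round(4),'z',g[2].round(4),'Ftan(resist)',-(f[:2]@t).round(2),'Frad',(f[:2]@n).round(2),'Fz',f[2].round(2),'w',round(s['width'],4),'q',np.round(s['joint_positions'],2))
print('yaw',R.from_quat(s['eef_rot']).as_matrix().round(3)[:,0])
if len(sys.argv)>1:
    for n in ('scene','wrist'):
        c=r.camera(n);save(c,n[0]+sys.argv[1]+'.png')
E
python3 chk.py a1; python3 -c "
import cv2
a=cv2.imread('pics/sa1.png');b=cv2.imread('pics/s8.png');cv2.imwrite('pics/sa1c.png',cv2.hconcat([cv2.resize(b[140:260,220:320],None,fx=4,fy=4,interpolation=cv2.INTER_CUBIC),cv2.resize(a[140:260,220:320],None,fx=4,fy=4,interpolation=cv2.INTER_CUBIC)]))"
```

```text
t 10.75 ang 90.0 rad 0.0798 z 0.2546 Ftan(resist) 7.12 Frad -7.42 Fz 9.58 w 0.0209 q [ 0.33  0.32 -0.86  1.51  0.25  1.43  0.27]
yaw [ 0.69   0.724 -0.002]
```

View pics/sa1c.png

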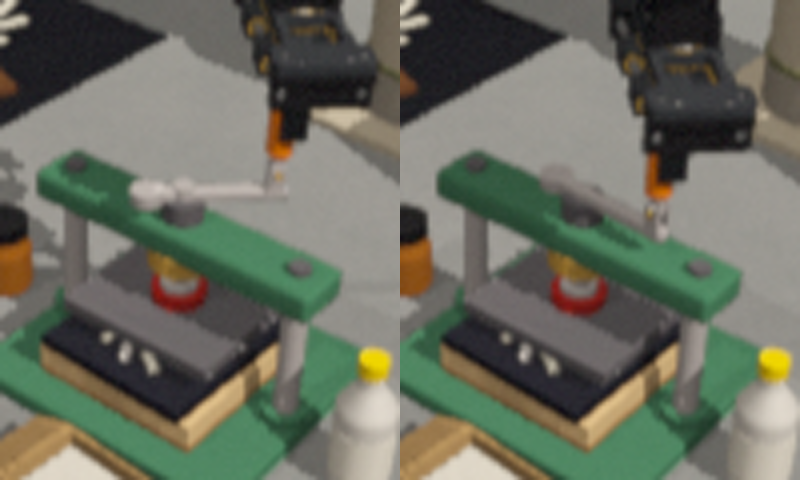

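View pics/wa1.png

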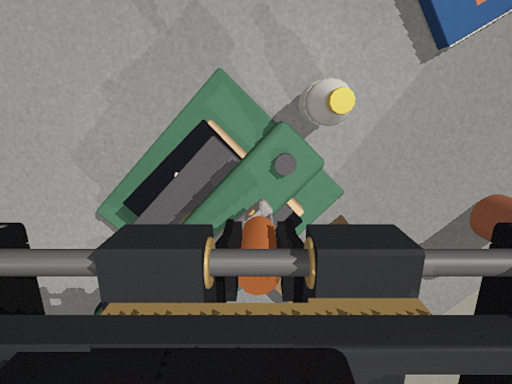

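```bash
python3 - <<'E'
from crank import *
q=rows(C+np.array([0,.08]),90,45,4,rr=.078)
for a in (45,-45,-135): q=rows(q,a,a-90,8,rr=.078)
E
```

```text
[0.008, 0.0, -0.0134, 0.0, 0.0, 0.0, 0.0149, 0.0, -0.0271, 0.0, 0.0, 0.0, 0.019, 0.0, -0.0418, 0.0, 0.0, 0.0, 0.0201, 0.0, -0.0571, 0.0, 0.0, 0.0]
[-0.0019, 0.0, -0.0152, 0.0, 0.0, 0.0, -0.0066, 0.0, -0.0297, 0.0, 0.0, 0.0, -0.0141, 0.0, -0.043, 0.0, 0.0, 0.0, -0.0241, 0.0, -0.0546, 0.0, 0.0, 0.0, -0.0362, 0.0, -0.064, 0.0, 0.0, 0.0, -0.0498, 0.0, -0.0709, 0.0, 0.0, 0.0, -0.0645, 0.0, -0.075, 0.0, 0.0, 0.0, -0.0798, 0.0, -0.0762, 0.0, 0.0, 0.0]
[-0.0152, 0.0, 0.0019, 0.0, 0.0, 0.0, -0.0297, 0.0, 0.0066, 0.0, 0.0, 0.0, -0.043, 0.0, 0.0141, 0.0, 0.0, 0.0, -0.0546, 0.0, 0.0241, 0.0, 0.0, 0.0, -0.064, 0.0, 0.0362, 0.0, 0.0, 0.0, -0.0709, 0.0, 0.0498, 0.0, 0.0, 0.0, -0.075, 0.0, 0.0645, 0.0, 0.0, 0.0, -0.0762, 0.0, 0.0798, 0.0, 0.0, 0.0]
[0.0019, 0.0, 0.0152, 0.0, 0.0, 0.0, 0.0066, 0.0, 0.0297, 0.0, 0.0, 0.0, 0.0141, 0.0, 0.043, 0.0, 0.0, 0.0, 0.0241, 0.0, 0.0546, 0.0, 0.0, 0.0, 0.0362, 0.0, 0.064, 0.0, 0.0, 0.0, 0.0498, 0.0, 0.0709, 0.0, 0.0, 0.0, 0.0645, 0.0, 0.075, 0.0, 0.0, 0.0, 0.0798, 0.0, 0.0762, 0.0, 0.0, 0.0]
```

Request:
arm_command --deltas '[0.008, 0, -0.0134, 0, 0, 0, 0.015, 0, -0.027, 0, 0, 0, 0.019, 0, -0.0418, 0, 0, 0, 0.02, 0, -0.057, 0, 0, 0]'

```text
time: 11.35
ee_pos: [0.6087, 0.1361, 0.2546]
eef_rot: [0.65, 0.277, -0.28, -0.65]
ft_force: [-14.4, -5.5, 10.9]
width: 0.0207
```

```bash
python3 chk.py
```

```text
t 11.35 ang 45.7 rad 0.0769 z 0.2546 Ftan(resist) 6.51 Frad -13.99 Fz 10.95 w 0.0207 q [ 0.3   0.43 -0.82  1.38  0.31  1.47  0.31]
yaw [ 0.689  0.725 -0.004]
```

```bash
python3 - <<'E'
from crank import *
k=np.sqrt(.5)
q=rows(C+.078*np.array([k,k]),45,0,4,C=np.array([.552,.080]),rr=.076)
C2=np.array([.552,.080])
for a in (0,-90): q=rows(q,a,a-90,8,C=C2,rr=.076)
E
```

```text
[-0.0066, 0.0, -0.0133, 0.0, 0.0, 0.0, -0.0113, 0.0, -0.0274, 0.0, 0.0, 0.0, -0.0187, 0.0, -0.0404, 0.0, 0.0, 0.0, -0.0284, 0.0, -0.0516, 0.0, 0.0, 0.0]
[-0.0117, 0.0, -0.0092, 0.0, 0.0, 0.0, -0.0251, 0.0, -0.0159, 0.0, 0.0, 0.0, -0.0394, 0.0, -0.0198, 0.0, 0.0, 0.0, -0.0543, 0.0, -0.0209, 0.0, 0.0, 0.0, -0.0691, 0.0, -0.0191, 0.0, 0.0, 0.0, -0.0832, 0.0, -0.0144, 0.0, 0.0, 0.0, -0.0962, 0.0, -0.007, 0.0, 0.0, 0.0, -0.1074, 0.0, 0.0027, 0.0, 0.0, 0.0]
[-0.0092, 0.0, 0.0117, 0.0, 0.0, 0.0, -0.0159, 0.0, 0.0251, 0.0, 0.0, 0.0, -0.0198, 0.0, 0.0394, 0.0, 0.0, 0.0, -0.0209, 0.0, 0.0543, 0.0, 0.0, 0.0, -0.0191, 0.0, 0.0691, 0.0, 0.0, 0.0, -0.0144, 0.0, 0.0832, 0.0, 0.0, 0.0, -0.007, 0.0, 0.0962, 0.0, 0.0, 0.0, 0.0027, 0.0, 0.1074, 0.0, 0.0, 0.0]
```

Request:
arm_command --deltas '[-0.0066, -0.001, -0.0133, 0, 0, 0, -0.0113, -0.002, -0.0274, 0, 0, 0, -0.0187, -0.002, -0.0404, 0, 0, 0, -0.0284, -0.002, -0.0516, 0, 0, 0]'

```text
time: 11.85
ee_pos: [0.6272, 0.0825, 0.2551]
eef_rot: [-0.648, -0.279, 0.28, 0.651]
ft_force: [-2.3, 6.5, -5.2]
width: 0.0207
```

```bash
sed -i 's/^C=.*/C=np.array([.552,.080]);rr=.076/' crank.py; python3 chk.py a3;python3 -c "
import cv2
a=cv2.imread('pics/sa3.png');b=cv2.imread('pics/s8.png');cv2.imwrite('pics/sa3c.png',cv2.hconcat([cv2.resize(b[140:260,220:320],None,fx=4,fy=4,interpolation=cv2.INTER_CUBIC),cv2.resize(a[140:260,220:320],None,fx=4,fy=4,interpolation=cv2.INTER_CUBIC)]))"
```

```text
t 11.85 ang 1.9 rad 0.0753 z 0.2551 Ftan(resist) 6.59 Frad -2.1 Fz -5.18 w 0.0207 q [ 0.37  0.44 -0.8   1.35  0.31  1.47  0.41]
yaw [0.688 0.726 0.001]
```

View pics/sa3c.png

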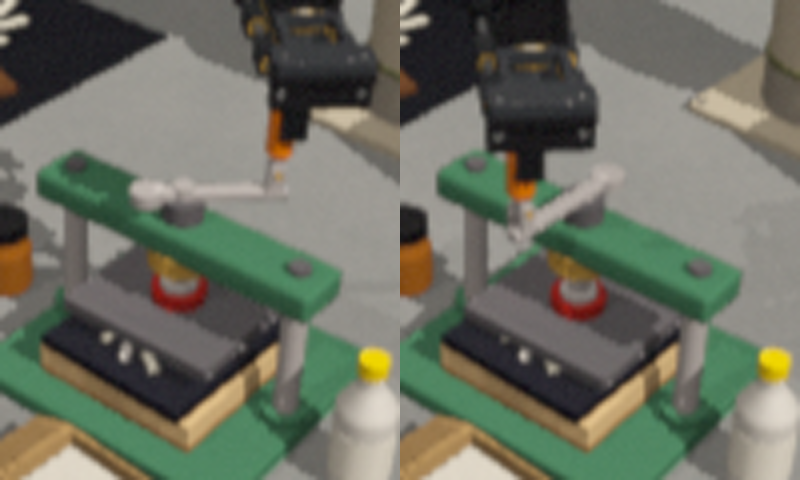

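View pics/wa3.png

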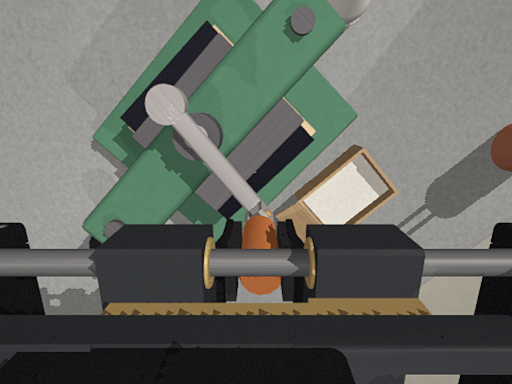

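```bash
cat > tab.py <<'E'
from crank import *
import sys
a0,n=float(sys.argv[1]),int(sys.argv[2])
for k in range(n):
    a=np.radians(a0-22.5*k);rows(C+rr*np.array([np.cos(a),np.sin(a)]),a0-22.5*k,a0-22.5*(k+1),2)
E
python3 tab.py 0 10
```

```text
[-0.0117, 0.0, -0.0092, 0.0, 0.0, 0.0, -0.025, 0.0, -0.0159, 0.0, 0.0, 0.0]
[-0.0144, 0.0, -0.004, 0.0, 0.0, 0.0, -0.0292, 0.0, -0.0051, 0.0, 0.0, 0.0]
[-0.0148, 0.0, 0.0018, 0.0, 0.0, 0.0, -0.0289, 0.0, 0.0065, 0.0, 0.0, 0.0]
[-0.013, 0.0, 0.0073, 0.0, 0.0, 0.0, -0.0243, 0.0, 0.0171, 0.0, 0.0, 0.0]
[-0.0092, 0.0, 0.0117, 0.0, 0.0, 0.0, -0.0159, 0.0, 0.025, 0.0, 0.0, 0.0]
[-0.004, 0.0, 0.0144, 0.0, 0.0, 0.0, -0.0051, 0.0, 0.0292, 0.0, 0.0, 0.0]
[0.0018, 0.0, 0.0148, 0.0, 0.0, 0.0, 0.0065, 0.0, 0.0289, 0.0, 0.0, 0.0]
[0.0073, 0.0, 0.013, 0.0, 0.0, 0.0, 0.0171, 0.0, 0.0243, 0.0, 0.0, 0.0]
[0.0117, 0.0, 0.0092, 0.0, 0.0, 0.0, 0.025, 0.0, 0.0159, 0.0, 0.0, 0.0]
[0.0144, 0.0, 0.004, 0.0, 0.0, 0.0, 0.0292, 0.0, 0.0051, 0.0, 0.0, 0.0]
```

Request:
arm_command --deltas '[-0.0117, 0, -0.0092, 0, 0, 0, -0.025, 0, -0.0159, 0, 0, 0]'

```text
time: 12.2
ee_pos: [0.6213, 0.0538, 0.2551]
eef_rot: [-0.648, -0.279, 0.28, 0.651]
ft_force: [-1.3, 7.1, -6.9]
width: 0.0208
```

```bash
python3 chk.py
```

```text
t 12.2 ang -20.7 rad 0.074 z 0.2551 Ftan(resist) 6.15 Frad -3.75 Fz -6.88 w 0.0208 q [ 0.43  0.42 -0.8   1.38  0.3   1.46  0.46]
yaw [0.687 0.726 0.   ]
```

Request:
arm_command --deltas '[-0.0144, 0, -0.004, 0, 0, 0, -0.0292, 0, -0.0051, 0, 0, 0]'

```text
time: 12.45
ee_pos: [0.6048, 0.0296, 0.2551]
eef_rot: [-0.648, -0.28, 0.28, 0.651]
ft_force: [-0.5, 9.5, -9.1]
width: 0.0206
```

```bash
python3 chk.py
```

```text
t 12.45 ang -43.7 rad 0.073 z 0.2551 Ftan(resist) 6.54 Frad -6.86 Fz -9.08 w 0.0206 q [ 0.49  0.38 -0.8   1.43  0.27  1.44  0.5 ]
yaw [0.687 0.726 0.001]
```

Request:
arm_command --deltas '[-0.0148, 0.001, 0.0018, 0, 0, 0, -0.0289, 0.001, 0.0065, 0, 0, 0]'

```text
time: 12.7
ee_pos: [0.581, 0.0141, 0.255]
eef_rot: [-0.648, -0.281, 0.279, 0.651]
ft_force: [1.9, 11.6, -4.1]
width: 0.021
```

```bash
python3 chk.py
```

```text
t 12.7 ang -66.3 rad 0.072 z 0.255 Ftan(resist) 6.4 Frad -9.84 Fz -4.12 w 0.021 q [ 0.55  0.32 -0.81  1.5   0.23  1.42  0.55]
yaw [0.687 0.727 0.004]
```

Request:
arm_command --deltas '[-0.013, 0, 0.0073, 0, 0, 0, -0.0243, 0, 0.0171, 0, 0, 0]'

```text
time: 12.95
ee_pos: [0.5524, 0.0087, 0.255]
eef_rot: [-0.648, -0.281, 0.278, 0.651]
ft_force: [6.2, 13.8, -7.6]
width: 0.0207
```

```bash
python3 chk.py a4;python3 -c "
import cv2
a=cv2.imread('pics/sa4.png');b=cv2.imread('pics/sa3.png');cv2.imwrite('pics/sa4c.png',cv2.hconcat([cv2.resize(b[140:260,220:320],None,fx=4,fy=4,interpolation=cv2.INTER_CUBIC),cv2.resize(a[140:260,220:320],None,fx=4,fy=4,interpolation=cv2.INTER_CUBIC)]))"
```

```text
t 12.95 ang -89.6 rad 0.0713 z 0.255 Ftan(resist) 6.31 Frad -13.75 Fz -7.61 w 0.0207 q [ 0.61  0.24 -0.82  1.57  0.18  1.4   0.59]
yaw [0.687 0.727 0.006]
```

View pics/sa4c.png

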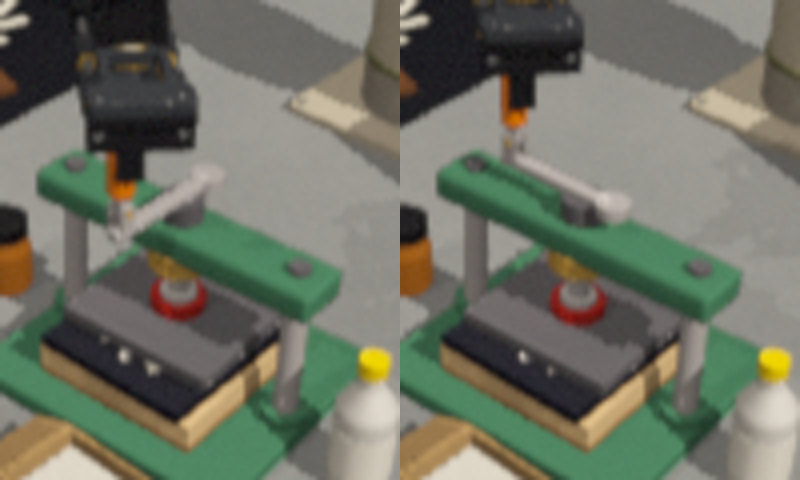

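View pics/wa4.png

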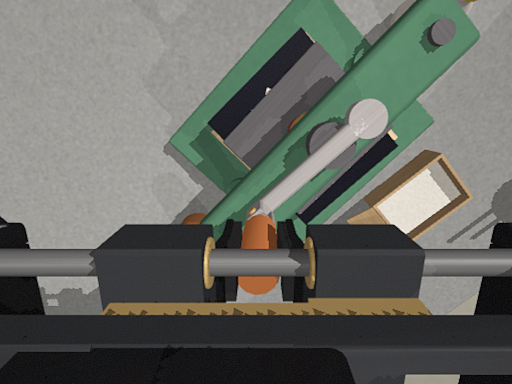

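```bash
sed -i 's/^C=.*/C=np.array([.552,.084]);rr=.0755/' crank.py; python3 - <<'E'
from crank import *
rows(np.array([.552,.004]),-90,-112.5,2)
E
python3 tab.py -112.5 8
```

```text
[-0.0058, 0.0, 0.0148, 0.0, 0.0, 0.0, -0.0124, 0.0, 0.028, 0.0, 0.0, 0.0]
[-0.0039, 0.0, 0.0143, 0.0, 0.0, 0.0, -0.0049, 0.0, 0.029, 0.0, 0.0, 0.0]
[0.0019, 0.0, 0.0147, 0.0, 0.0, 0.0, 0.0066, 0.0, 0.0287, 0.0, 0.0, 0.0]
[0.0073, 0.0, 0.0128, 0.0, 0.0, 0.0, 0.0171, 0.0, 0.024, 0.0, 0.0, 0.0]
[0.0117, 0.0, 0.0091, 0.0, 0.0, 0.0, 0.025, 0.0, 0.0157, 0.0, 0.0, 0.0]
[0.0143, 0.0, 0.0039, 0.0, 0.0, 0.0, 0.029, 0.0, 0.0049, 0.0, 0.0, 0.0]
[0.0147, 0.0, -0.0019, 0.0, 0.0, 0.0, 0.0287, 0.0, -0.0066, 0.0, 0.0, 0.0]
[0.0128, 0.0, -0.0073, 0.0, 0.0, 0.0, 0.024, 0.0, -0.0171, 0.0, 0.0, 0.0]
[0.0091, 0.0, -0.0117, 0.0, 0.0, 0.0, 0.0157, 0.0, -0.025, 0.0, 0.0, 0.0]
```

Request:
arm_command --deltas '[-0.0058, 0.001, 0.0148, 0, 0, 0, -0.0124, 0.001, 0.028, 0, 0, 0]'

```text
time: 13.3
ee_pos: [0.5246, 0.0153, 0.2549]
eef_rot: [0.651, 0.28, -0.277, -0.649]
ft_force: [7.0, 1.5, -1.5]
width: 0.0206
```

```bash
python3 chk.py
```

```text
t 13.3 ang -111.8 rad 0.074 z 0.2549 Ftan(resist) 5.94 Frad -3.94 Fz -1.45 w 0.0206 q [ 0.64  0.17 -0.83  1.64  0.13  1.38  0.6 ]
yaw [0.689 0.724 0.003]
```

Request:
arm_command --deltas '[-0.0039, 0, 0.0143, 0, 0, 0, -0.0049, 0, 0.029, 0, 0, 0]'

```text
time: 13.55
ee_pos: [0.5004, 0.0304, 0.2549]
eef_rot: [0.651, 0.28, -0.277, -0.649]
ft_force: [10.6, -3.0, -3.5]
width: 0.0205
```

```bash
python3 chk.py
```

```text
t 13.55 ang -133.9 rad 0.0744 z 0.2549 Ftan(resist) 9.72 Frad -5.22 Fz -3.5 w 0.0205 q [ 0.65  0.1  -0.85  1.7   0.08  1.37  0.6 ]
yaw [0.69  0.723 0.002]
```

Request:
arm_command --deltas '[0.0019, 0, 0.0147, 0, 0, 0, 0.0066, 0, 0.0287, 0, 0, 0]'

```text
time: 13.8
ee_pos: [0.4838, 0.0534, 0.2548]
eef_rot: [0.652, 0.278, -0.277, -0.648]
ft_force: [5.7, -8.7, -0.3]
width: 0.0208
```

```bash
python3 chk.py b1;python3 -c "
import cv2
a=cv2.imread('pics/sb1.png');b=cv2.imread('pics/sa4.png');cv2.imwrite('pics/sb1c.png',cv2.hconcat([cv2.resize(b[140:260,220:320],None,fx=4,fy=4,interpolation=cv2.INTER_CUBIC),cv2.resize(a[140:260,220:320],None,fx=4,fy=4,interpolation=cv2.INTER_CUBIC)]))"
```

```text
t 13.8 ang -155.8 rad 0.0748 z 0.2548 Ftan(resist) 10.25 Frad -1.6 Fz -0.29 w 0.0208 q [ 0.64  0.06 -0.86  1.73  0.06  1.37  0.57]
yaw [ 0.692  0.722 -0.   ]
```

View pics/sb1c.png

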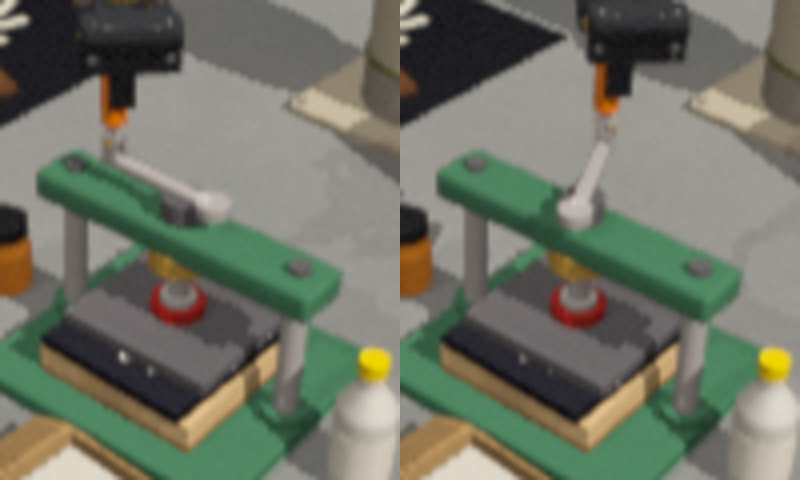

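View pics/wb1.png

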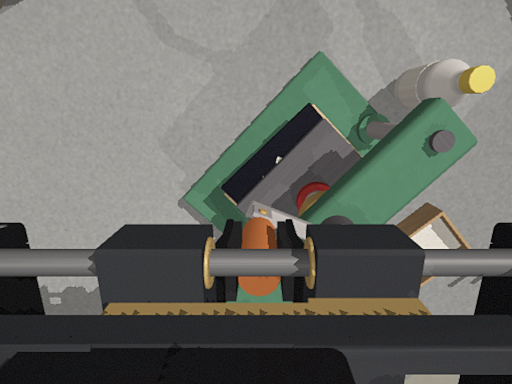

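```bash
python3 - <<'E'
import cv2,numpy as np
an={'0':135,'4':135,'8':135,'a1':90,'a3':1.9,'a4':-89.6,'b1':-155.8}
fs={k:cv2.imread('pics/'+('scene0' if k=='0' else 's'+k)+'.png').astype(float) for k in an}
for k,a in an.items():
    f=fs[k][200:225,250:280]
    w=np.clip(f[...,2]-np.maximum(f[...,0],f[...,1])-40,0,None)*( f[...,1]<90)
    ys,xs=np.mgrid[200:225,250:280]
    print(k,a,round((w*ys).sum()/w.sum(),3),round((w*xs).sum()/w.sum(),3),w.sum())
E
```

```text
0 135 213.748 263.715 2574.0
4 135 213.732 263.697 2577.0
8 135 213.725 263.699 2589.0
a1 90 214.455 263.685 2628.0
a3 1.9 215.738 263.579 2687.0
a4 -89.6 217.032 263.547 2718.0
b1 -155.8 217.635 263.551 2755.0
```

Request:
arm_command --deltas '[0.0073, 0, 0.0128, 0, 0, 0, 0.0171, 0, 0.024, 0, 0, 0]'

```text
time: 14.15
ee_pos: [0.4771, 0.0818, 0.2547]
eef_rot: [0.652, 0.277, -0.278, -0.649]
ft_force: [-2.9, -11.5, 6.1]
width: 0.0208
```

```bash
python3 chk.py b2; python3 - <<'E'
import cv2,numpy as np
f=cv2.imread('pics/sb2.png').astype(float)[200:225,250:280]
w=np.clip(f[...,2]-np.maximum(f[...,0],f[...,1])-40,0,None)*( f[...,1]<90)
ys,xs=np.mgrid[200:225,250:280];print((w*ys).sum()/w.sum(),w.sum())
from crank import *
a=np.radians(-202.5);rows(C+rr*np.array([np.cos(a),np.sin(a)]),-202.5,-220,2)
E
```

```text
t 14.15 ang -178.3 rad 0.075 z 0.2547 Ftan(resist) 11.41 Frad 3.24 Fz 6.11 w 0.0208 q [ 0.6   0.06 -0.89  1.73  0.06  1.37  0.51]
yaw [ 0.692  0.722 -0.004]
217.63226272103933 2771.0
[0.011, 0.0, 0.0033, 0.0, 0.0, 0.0, 0.0224, 0.0, 0.0049, 0.0, 0.0, 0.0]
```

Request:
arm_command --deltas '[0.0117, 0, 0.0095, 0, 0, 0, 0.025, 0, 0.0165, 0, 0, 0]'

```text
time: 14.5
ee_pos: [0.4819, 0.112, 0.2546]
eef_rot: [0.652, 0.277, -0.279, -0.649]
ft_force: [-4.0, -10.4, 7.9]
width: 0.021
```

```bash
python3 chk.py
```

```text
t 14.5 ang 158.2 rad 0.0755 z 0.2546 Ftan(resist) 11.1 Frad -0.14 Fz 7.91 w 0.021 q [ 0.55  0.1  -0.92  1.71  0.09  1.38  0.43]
yaw [ 0.691  0.722 -0.004]
```

Request:
arm_command --deltas '[0.011, 0, 0.0033, 0, 0, 0, 0.0224, 0, 0.005, 0, 0, 0]'

```text
time: 14.75
ee_pos: [0.4937, 0.1323, 0.2546]
eef_rot: [0.651, 0.277, -0.279, -0.649]
ft_force: [-7.5, -9.0, 8.8]
width: 0.0207
```

```bash
python3 chk.py b4
```

```text
t 14.75 ang 140.4 rad 0.0758 z 0.2546 Ftan(resist) 11.77 Frad 0.02 Fz 8.76 w 0.0207 q [ 0.5   0.16 -0.93  1.67  0.13  1.38  0.36]
yaw [ 0.691  0.723 -0.004]
```

View pics/wb4.png

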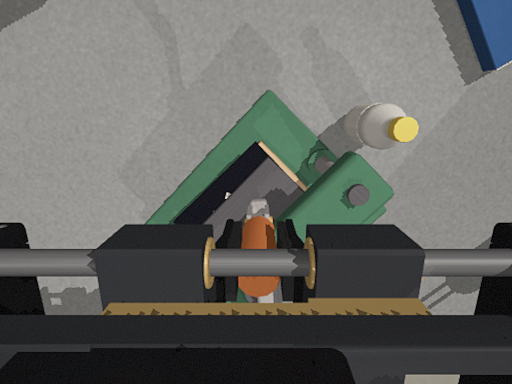

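```bash
python3 - <<'E'
import numpy as np
Rr=.0566;ux,uz=-.0715,.997
def P(t):
    t=np.radians(t);return np.array([-Rr*np.cos(t)*ux, Rr*(1-np.sin(t)), -Rr*np.cos(t)*uz])
ths=[90,90,82,74,66,58,50,42]
base=np.array([-.003,-.002,0])
o=[]
for i,t in enumerate(ths):
    v=base+P(t);yaw=[-2,-4,-4,-4,-4,-4,-4,-4][i];o+=[*np.round(v,4),0,yaw,0]
print([float(x) for x in o])
# second call: in new tool frame (yaw +4 about vertical): radial is pure z
o=[]
for t in [36,30,24,18,12,6,1,1]:
    a,b=np.radians(t),np.radians(42)
    o+=[0,round(Rr*(np.sin(b)-np.sin(a))+.0015,4),round(-Rr*(np.cos(a)-np.cos(b)),4),0,0,0]
print([float(x) for x in o])
E
```

```text
[-0.003, -0.002, -0.0, 0.0, -2.0, 0.0, -0.003, -0.002, -0.0, 0.0, -4.0, 0.0, -0.0024, -0.0014, -0.0079, 0.0, -4.0, 0.0, -0.0019, 0.0002, -0.0156, 0.0, -4.0, 0.0, -0.0014, 0.0029, -0.023, 0.0, -4.0, 0.0, -0.0009, 0.0066, -0.0299, 0.0, -4.0, 0.0, -0.0004, 0.0112, -0.0363, 0.0, -4.0, 0.0, 0.0, 0.0167, -0.0419, 0.0, -4.0, 0.0]
[0.0, 0.0061, -0.0037, 0.0, 0.0, 0.0, 0.0, 0.0111, -0.007, 0.0, 0.0, 0.0, 0.0, 0.0164, -0.0096, 0.0, 0.0, 0.0, 0.0, 0.0219, -0.0118, 0.0, 0.0, 0.0, 0.0, 0.0276, -0.0133, 0.0, 0.0, 0.0, 0.0, 0.0335, -0.0142, 0.0, 0.0, 0.0, 0.0, 0.0384, -0.0145, 0.0, 0.0, 0.0, 0.0, 0.0384, -0.0145, 0.0, 0.0, 0.0]
```

Request:
arm_command --deltas '[-0.003, -0.002, 0, 0, -2, 0, -0.003, -0.002, 0, 0, -4, 0, -0.0024, -0.0014, -0.0079, 0, -4, 0, -0.0019, 0.0002, -0.0156, 0, -4, 0, -0.0014, 0.003, -0.023, 0, -4, 0, -0.0009, 0.0066, -0.03, 0, -4, 0, -0.0004, 0.0112, -0.0363, 0, -4, 0, 0, 0.0167, -0.042, 0, -4, 0]'

```text
time: 15.85
ee_pos: [0.5248, 0.1053, 0.239]
eef_rot: [0.64, 0.301, -0.301, -0.64]
ft_force: [-6.0, -2.4, 11.6]
width: 0.0205
```

```bash
python3 chk.py d1; python3 -c "
import cv2
a=cv2.imread('pics/sd1.png');cv2.imwrite('pics/sd1c.png',cv2.resize(a[130:230,220:340],None,fx=5,fy=5,interpolation=cv2.INTER_CUBIC))"
```

```text
t 15.85 ang 142.0 rad 0.0346 z 0.239 Ftan(resist) 5.59 Frad 3.21 Fz 11.62 w 0.0205 q [ 0.51  0.23 -0.91  1.64  0.19  1.37  0.46]
yaw [0.637 0.771 0.   ]
```

View pics/sd1c.png

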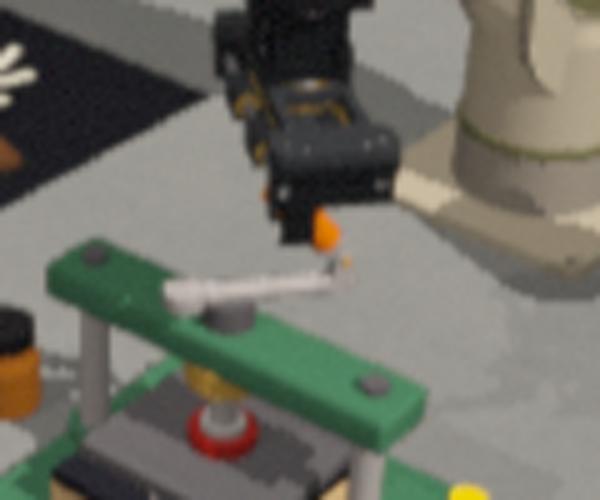

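View pics/wd1.png

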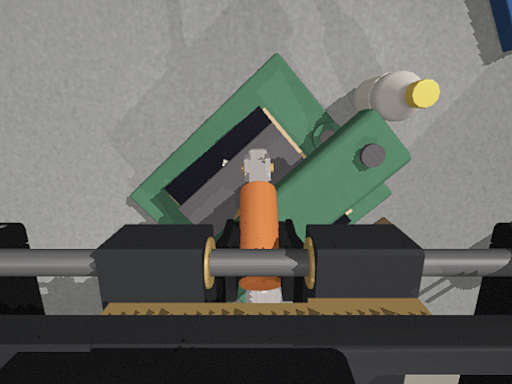

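Request:
arm_command --deltas '[-0.001, 0.0061, -0.0037, 0, 0, 0, -0.001, 0.011, -0.007, 0, 0, 0, -0.001, 0.0164, -0.0096, 0, 0, 0, -0.001, 0.022, -0.0118, 0, 0, 0, -0.001, 0.0276, -0.0133, 0, 0, 0, -0.001, 0.0335, -0.0142, 0, 0, 0, -0.001, 0.0384, -0.0145, 0, 0, 0, -0.001, 0.0384, -0.0145, 0, 0, 0]'

```text
time: 16.95
ee_pos: [0.5386, 0.0939, 0.2012]
eef_rot: [0.641, 0.303, -0.298, -0.639]
ft_force: [10.8, -5.1, 3.7]
width: 0.02
```

```bash
python3 chk.py d2; python3 -c "
import cv2
a=cv2.imread('pics/sd2.png');cv2.imwrite('pics/sd2c.png',cv2.resize(a[130:230,220:340],None,fx=5,fy=5,interpolation=cv2.INTER_CUBIC))"
```

```text
t 16.95 ang 143.6 rad 0.0167 z 0.2012 Ftan(resist) -2.31 Frad -11.69 Fz 3.72 w 0.02 q [ 0.51  0.28 -0.89  1.67  0.23  1.29  0.45]
yaw [0.639 0.769 0.004]
```

View pics/sd2c.png

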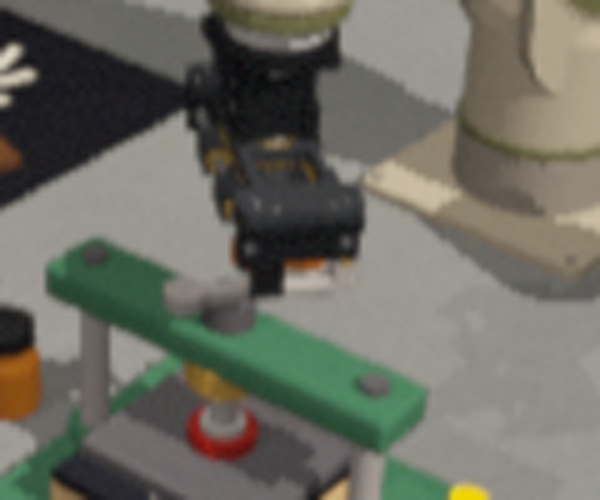

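View pics/wd2.png

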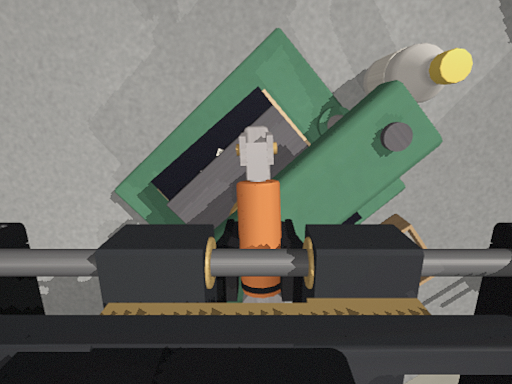

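Request:
arm_command --deltas '[0, 0.002, -0.002, 0, 0, 0, 0, 0.004, -0.002, 0, 0, 0, 0, 0.005, -0.002, 0, 0, 0]'

```text
time: 17.42
ee_pos: [0.5391, 0.0937, 0.1963]
eef_rot: [0.641, 0.303, -0.299, -0.639]
ft_force: [3.5, -2.7, 8.4]
width: 0.0197
```

```bash
python3 chk.py
```

```text
t 17.425 ang 143.1 rad 0.0161 z 0.1963 Ftan(resist) 0.04 Frad -4.46 Fz 8.37 w 0.0197 q [ 0.51  0.29 -0.89  1.67  0.23  1.29  0.45]
yaw [0.638 0.77  0.004]
```

Request:
arm_command --deltas '[0, 0, 0, 0, 0, 0, 0, 0, 0, 0, 0, 0, 0, -0.03, 0.01, 0, 0, 0, 0, -0.065, 0.01, 0, 0, 0, 0, -0.065, 0.01, 0, 0, 0]' --hand 0.6

```text
time: 18.05
ee_pos: [0.5299, 0.1007, 0.2613]
eef_rot: [0.64, 0.302, -0.3, -0.639]
ft_force: [0.0, -0.1, -0.6]
width: 0.0513
```

```bash
python3 chk.py d3; python3 -c "
import cv2
a=cv2.imread('pics/sd3.png');cv2.imwrite('pics/sd3c.png',cv2.resize(a[160:220,240:310],None,fx=9,fy=9,interpolation=cv2.INTER_CUBIC))"
```

```text
t 18.05 ang 142.9 rad 0.0278 z 0.2613 Ftan(resist) 0.04 Frad -0.07 Fz -0.61 w 0.0513 q [ 0.52  0.22 -0.91  1.6   0.18  1.41  0.47]
yaw [0.637 0.771 0.003]
```

View pics/sd3c.png

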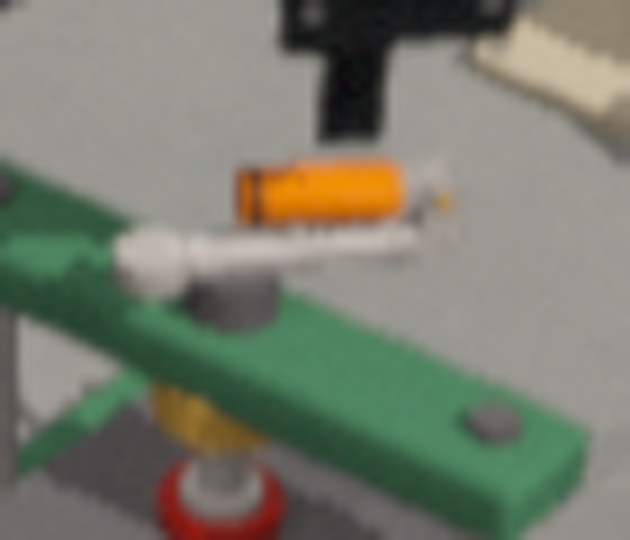

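View pics/wd3.png

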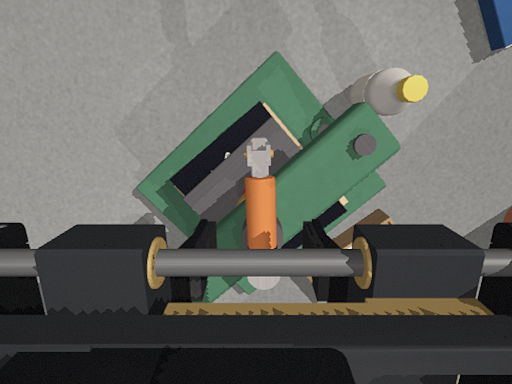

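Request:
arm_command --deltas '[0, 0, -0.006, 0, 0, 0, 0, 0, -0.012, 0, 0, 0, 0, 0, -0.012, 0, 0, 0, 0, 0.01, -0.012, 0, 0, 0, 0, 0.02, -0.012, 0, 0, 0, 0, 0.026, -0.012, 0, 0, 0, 0, 0.03, -0.012, 0, 0, 0]' --hand 0 --grip_force 20

```text
time: 19.02
ee_pos: [0.5382, 0.0923, 0.2285]
eef_rot: [0.64, 0.301, -0.301, -0.64]
ft_force: [0.7, -0.8, 1.6]
width: 0.0011
```

Request:
arm_command --deltas '[0, 0.002, 0, 0, 0, 0, 0, 0.002, 0, 0, 0, 0]'

```text
time: 19.27
ee_pos: [0.5387, 0.0926, 0.2277]
eef_rot: [0.64, 0.302, -0.301, -0.64]
ft_force: [-0.2, 0.5, 4.7]
width: 0.0002
```

Request:
arm_command --deltas '[0, 0.002, 0, 0, 0, 0, 0, 0.004, 0, 0, 0, 0]'

```text
time: 19.52
ee_pos: [0.5397, 0.0933, 0.2255]
eef_rot: [0.64, 0.303, -0.3, -0.639]
ft_force: [-1.2, 0.7, 21.4]
width: 0.0004
```

Request:
arm_command --deltas '[0, -0.03, 0, 0, 0, 0, 0, -0.08, 0.03, 0, 0, 0, 0, -0.13, 0.07, 0, 0, 0, 0, -0.13, 0.12, 0, 0, 0, 0, -0.13, 0.15, 0, 0, 0, 0, -0.13, 0.15, 0, 0, 0]'

```text
time: 20.27
ee_pos: [0.4213, 0.1898, 0.3536]
eef_rot: [0.64, 0.303, -0.302, -0.638]
ft_force: [0.8, -0.1, -0.4]
width: 0.0002
```

```bash
python3 chk.py e1; python3 - <<'E'
from h import *
c=r.camera('top');save(c,'te1.png')
a=cv2.imread('pics/se1.png');cv2.imwrite('pics/se1c.png',cv2.resize(a[130:270,200:330],None,fx=4.2,fy=4.2,interpolation=cv2.INTER_CUBIC))
a=cv2.imread('pics/te1.png');b=cv2.imread('pics/top0.png');cv2.imwrite('pics/te1c.png',cv2.hconcat([cv2.resize(x[110:240,160:310],None,fx=2.6,fy=2.6,interpolation=cv2.INTER_CUBIC) for x in (b,a)]))
for k in ('scene0','sb2','se1'):
    f=cv2.imread('pics/%s.png'%k).astype(float)[200:225,250:280];w=np.clip(f[...,2]-np.maximum(f[...,0],f[...,1])-40,0,None)*( f[...,1]<90)
    ys,xs=np.mgrid[200:225,250:280];print(k,(w*ys).sum()/w.sum())
E
```

```text
t 20.275 ang 141.0 rad 0.1682 z 0.3536 Ftan(resist) -0.39 Frad -0.71 Fz -0.42 w 0.0002 q [ 0.52 -0.04 -0.99  1.6  -0.03  1.57  0.42]
yaw [0.635 0.773 0.   ]
scene0 213.74825174825176
sb2 217.63226272103933
se1 217.63359884141926
```

View pics/se1c.png

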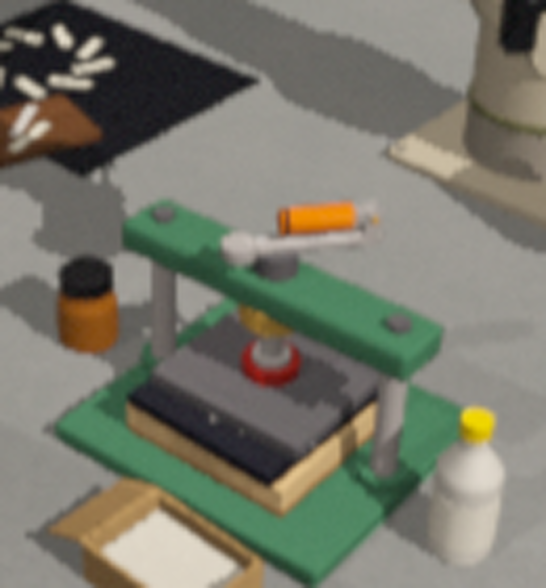

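View pics/te1c.png

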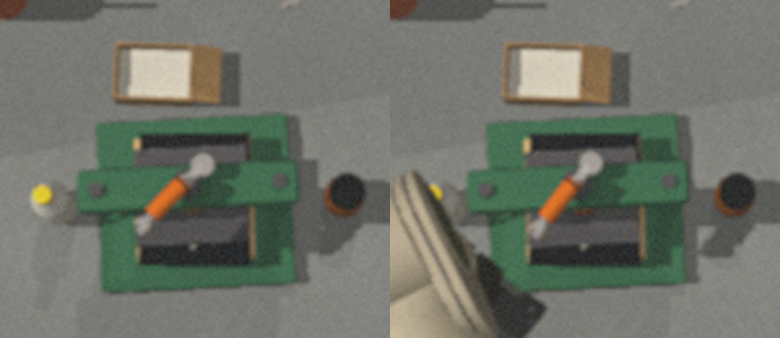

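```bash
python3 -c "
from bench import r
print(r.close_job())"
```

```text
the job is handed in; nothing more can be done
None
```

The press is clamped on the panel and the crank handle is folded back flat. I handed the job in after about 20 s of the 72 s allowed; the hand-in reports no verdict.

- **Raising the handle:** On the first pull my 30 N grip slipped and the handle stopped at about 80° of the 90° needed. I gripped it again higher up with 60 N and brought it upright; the image estimate was about 91°, and more from the geometry.
- **Cranking:** I turned the crank clockwise about 353–355° in all. The push needed at the handle held near 6.3 N, then jumped to 9.7–10.3 N. That put first contact between -112° and -134° of crank angle. The platen's movement in the pictures stopped at about -132°, which agrees.
- **Extra turn:** I went on to about -219°, roughly 88–90° past contact. The push at the handle there was 11.8 N. Because of the spread on first contact, the extra turn could be anywhere from about 85° to 107°.
- **Folding:** I folded the handle back with the same grip, then pressed it down from above with the fingers shut. They met it at 228 mm, the height of a flat grip, and it held firm at 21 N.
- **Last checks:** In the final pictures the platen had not moved since bearing (boss at row 217.63 both times). The panel, jar and box looked unmoved. The bottle was partly hidden in the top view but looked undisturbed in the scene view. The arm was clear of everything.

The crank centre I first measured was about 3–4 mm off. This caused sideways forces of up to 14 N while cranking, so I corrected it twice along the way.

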